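# Hang the framed coins on the display carousel

## Robot

A 6-joint arm with a two-finger parallel gripper is mounted at the origin on the work surface. World frame = base frame: x ahead of the robot, y to its left, z up, the work surface at z = 0. Lengths are in m, angles in degrees, forces in N, time in s.
With the tool pointing down it reaches from about 0.275 to 0.725 m from the base axis. Payload 5.6 kg.
Tool frame: the origin (TCP) lies midway between the tips of the shut fingers; the grasp point (between the pads) lies 19 mm behind it (arm.tcp_to_grasp is the distance from the TCP to the grasp point, in m); z points along the fingers, y is the line along which they close (so a half turn about z gives the same grasp; the last joint's range is limited). The gripper opens to 85 mm and grips with 20 to 120 N. Pads are 22 mm wide; open, the fingers measure 114 mm over their backs; the gripper's body (76 mm by 85 mm) begins 54 mm behind the grasp point. The pads swing forward as they close: fully open they stand 13 mm farther back than shut.
Start: joints at [-56.918, 14.616, 6.199, 0, -81.583, -16.306], TCP at [0.159, -0.527, 0.231] pointing down, gripper open.
Joint ranges: [-168.99, 168.99], [-69.2, 112.95], [-62.41, 85.93], [-164.36, 98.24], [-168.68, -3.75], [-174.98, 174.98]. Speed limits (degrees/s): [147.25, 147.25, 180, 180, 180, 180].

## Interface

Orientations are given as a 3x3 rotation matrix whose columns are the frame's x, y, z axes.
In Python, from bench import arm gives the robot as it stands. The module is installed in compiled form; this text tells all that it offers.
- The arm moves only by the shell command python3 -m jog 'ROWS' [OPENING]. ROWS is JSON, a list of rows, each a list of 6 numbers: the shift along the tool's x, y, z in mm, then the turn, a rotation vector about the tool's x, y, z in degrees. A call has 1 to 8 rows; each row shifts and turns the commanded pose from where the row before left it, along the tool's axes as they then stand; what a row does not reach is not made up. A row lasts 1/8 s, in which the tool goes at most 62.5 mm and 10.7 degrees, less where a joint would pass 70% of its speed; a pose out of reach is approached as far as the arm can. A call with a gripper value outside its range is refused whole. OPENING is the closure, from 0 (fully open) to 1 (shut), set as the call begins (- or left out, the last holds). The fingers move at their own pace and stop on an object; the grip force is fixed at half the most. Time passes only in rows, so rows that do not move let the fingers close. It gives the time, the measured TCP pose, the force, the opening and the grip force at its end, in the units of the state.
- arm.get_obs(): the state, without advancing time (a new reading comes with each control period).
- arm.capture(name): name is "scene" or "top"; returns the picture (480x640x3 uint8, blue, green, red); there is no depth.
- arm.camera_model(name): a dict with "vfov" (degrees; the focal length in pixels is half the picture's height over the tangent of half this angle, whatever the lens; pixels are square), "cx", "cy" (the principal point, pixels), "world_from_camera" (4x4, takes a point from camera to world coordinates). Camera axes: x right, y down, z forward; pixel columns grow to the right and rows downward; lengths in m; the calibration is good to about 2 mm. A picture is of the moment at which its call begins. camera_model takes no time and is no camera call.
- arm.finish_job(): hands the job in; it is judged then, once.
The state is a dict: "time": time; "joints": joint angles; "joint_velocities": joint speeds; "joint_torque": joint torques, N m; "ee_pos": TCP position; "tcp_rot": TCP orientation; "ft_force": force on the tool from outside, world axes, zero at the start; "moment": the same for the moment, N m; "opening": opening from 0.0 (shut) to 1.0 (fully open); "grasp_force": force on a finger pad.
Only numpy, scipy, OpenCV 4.12 (cv2) and the standard library are available. Lean on these libraries where they do the work, as an engineer would, in place of code of your own. Each camera call takes 0.05 s, during which the arm holds its last target. There are 200 camera calls.

## Task

Set out the day's framed coins: lift the clear dust cover off the walnut stand and set it upright on the dark viewing pad, then hang every frame from the stand on a free hook of the carousel by the bail on its back, one frame to a hook, each time first turning the carousel by its top knob, if need be, so that the free hook you use faces front, at the brass pointer. When the stand is empty, put the cover back on it, fully home. Never drop or topple a frame, leave those already hanging on their hooks, and leave the other things on the table where they are.

Things in the scene. Friction and masses are not known exactly. Their poses are not given: they have to be found in the camera images.
- frame0_centre (a point): centre of frame 0 (55 mm above its foot), upright in the stand at the start; None if absent. Brass frame 70 mm wide (y), 110 mm tall (z), 10 mm thick (x), 0.2 kg; glass front and coin face its -x. Rigid brass bail on its back (+x), a level strap loop, underside 70 mm above the foot, 6 mm high, reaching 18 mm behind the back, 36 mm wide; opening 14 (x) x 28 (y) mm, open to above and below. Grip the plain top 30 mm
- frame1_centre (a point): centre of frame 1 (55 mm above its foot), upright in the stand at the start; None if absent. Size and bail as frame 0. The middle of the bail's opening is 12 mm behind (+x) the frame's centre plane; its underside is 15 mm above the centre
- frame2_centre (a point): centre of frame 2 (55 mm above its foot), upright in the stand at the start; None if absent. Size and bail as frame 0
- frame3_centre (a point): centre of frame 3 (55 mm above its foot), upright in the stand at the start; None if absent. Size and bail as frame 0
- hung0_centre (a point): centre of an equal frame that hangs on hook 0 from the start, leaning back by up to 8 degrees; None if absent (hook 0 is then free at the start)
- hung1_centre (a point): centre of an equal frame that hangs on hook 1 from the start, leaning back by up to 8 degrees; None if absent (hook 1 is then free at the start)
- hung2_centre (a point): centre of an equal frame that hangs on hook 2 from the start, leaning back by up to 8 degrees; None if absent (hook 2 is then free at the start)
- hung3_centre (a point): centre of an equal frame that hangs on hook 3 from the start, leaning back by up to 8 degrees; None if absent (hook 3 is then free at the start)
- hung4_centre (a point): centre of an equal frame that hangs on hook 4 from the start, leaning back by up to 8 degrees; None if absent (hook 4 is then free at the start)
- hung5_centre (a point): centre of an equal frame that hangs on hook 5 from the start, leaning back by up to 8 degrees; None if absent (hook 5 is then free at the start)
- carousel_knob (a point): centre of the round brass knob on top of the carousel, on its turning axis, 206 mm above the table: 38 mm across, straight-sided from 14 mm below to 10 mm above this point, top at 220 mm. It turns the whole rack either way (no stop within 12 rad), about 0.1 N m of friction, and stays where it is left. Six brass hooks, 60 degrees apart
- front (a point): front of the carousel, fixed: 125 mm from the axis, 89 mm above the table, on the side of the brass pointer lying at the carousel's foot, roughly towards the robot. A frame on a hook that faces front has its centre here. Its x axis points level at the axis. Fixed walnut foot: radius 105 mm, 30 mm high
- hook0 (a point): hanging place of hook 0, turning with the carousel: centre of a frame seated mid-way on it, 125 mm from the axis, 89 mm above the table. The hook's flat arm, 14 mm wide, has its top 104 mm above the table; its upturned tip is 12 mm nearer the axis than this point, 14 mm wide, 4 mm thick radially, and rises 14 mm above the arm
- hook1 (a point): hanging place of hook 1, turning with the carousel: centre of a frame seated mid-way on it, 125 mm from the axis, 89 mm above the table. The bail is lowered over the tip on to the arm, the frame upright outside, glass outward; play 5 mm in and out, 7 mm sideways
- hook2 (a point): hanging place of hook 2, turning with the carousel: centre of a frame seated mid-way on it, 125 mm from the axis, 89 mm above the table. Let go, a frame leans its foot in against the turning walnut disc (radius 118 mm, 38 to 50 mm above the table), which is 2 mm behind its back when mid-way
- hook3 (a point): hanging place of hook 3, turning with the carousel: centre of a frame seated mid-way on it, 125 mm from the axis, 89 mm above the table. As hook 0
- hook4 (a point): hanging place of hook 4, turning with the carousel: centre of a frame seated mid-way on it, 125 mm from the axis, 89 mm above the table. As hook 0
- hook5 (a point): hanging place of hook 5, turning with the carousel: centre of a frame seated mid-way on it, 125 mm from the axis, 89 mm above the table. As hook 0
- stand_seat (a point): centre of the walnut stand's plinth top (164 x 196 mm, 12 mm above the table), on which the cover rests; axes along its sides. On it a slotted block 124 (x) x 160 (y) x 24 mm, 5 mm clear of the cover's walls all round; slots 20 mm deep, 12.5 x 72.5 mm, centred at x +-36, y +-41 mm. Frames in it: bails to +x, tops 126 mm above the table
- cover_handle (a point): centre of the brass bar handle on the loose clear dust cover: bar 84 mm long (y), 12 mm wide, 12 mm high, 24 mm free below it, end posts at y +-34 mm. 160 mm above the middle of the cover's open lower rim. Cover 140 (x) x 176 (y) x 130 mm high, walls 3 mm, 0.45 kg; axes along its sides, z up
- pad_top (a point): centre of the top of the dark viewing pad, 200 (x) x 225 (y) mm, 4 mm thick, lying on the table between stand and carousel; axes along its sides
- penlight: chrome penlight, 130 mm long, lying on the table; a bystander, not part of the job; origin at its underside
- jar: squat green glass jar with cork, 68 mm wide, 80 mm high; a bystander, not part of the job; origin at its underside
- copper_cup: copper cup, 72 mm wide, 75 mm high; a bystander, not part of the job; origin at its underside
Not all that is in view belongs to the job. Of the things shaped like the part that bears cover_handle, the clear glass one is meant.

How it is judged (in metres and radians):
On the way, in this order (a step that is already met when the one before it is completed fails the run):
1. the cover stands upright on the viewing pad, let go (horizontal distance between cover_handle and pad_top below 0.06 m and height (world z) of cover_handle below 0.17 m and angle between cover_handle's own z axis and vertical below 0.05 rad and contact force between cover and the fingers below 0.1 N), for 0.2 s.
2. every frame from the stand hangs on a hook, let go ((distance between frame0_centre and hook0 below 0.0135 m or distance between frame0_centre and hook1 below 0.0135 m or distance between frame0_centre and hook2 below 0.0135 m or distance between frame0_centre and hook3 below 0.0135 m or distance between frame0_centre and hook4 below 0.0135 m or distance between frame0_centre and hook5 below 0.0135 m) and angle between each of frame0_centre, frame1_centre, frame2_centre, frame3_centre's own z axis and vertical below 0.3 rad and contact force between each of frame0, frame1, frame2, frame3 and the fingers below 0.1 N and (distance between frame1_centre and hook0 below 0.0135 m or distance between frame1_centre and hook1 below 0.0135 m or distance between frame1_centre and hook2 below 0.0135 m or distance between frame1_centre and hook3 below 0.0135 m or distance between frame1_centre and hook4 below 0.0135 m or distance between frame1_centre and hook5 below 0.0135 m) and (distance between frame2_centre and hook0 below 0.0135 m or distance between frame2_centre and hook1 below 0.0135 m or distance between frame2_centre and hook2 below 0.0135 m or distance between frame2_centre and hook3 below 0.0135 m or distance between frame2_centre and hook4 below 0.0135 m or distance between frame2_centre and hook5 below 0.0135 m) and (distance between frame3_centre and hook0 below 0.0135 m or distance between frame3_centre and hook1 below 0.0135 m or distance between frame3_centre and hook2 below 0.0135 m or distance between frame3_centre and hook3 below 0.0135 m or distance between frame3_centre and hook4 below 0.0135 m or distance between frame3_centre and hook5 below 0.0135 m)), for 0.3 s.
At the end, for the whole second after the job is handed in: Every frame from the stand hangs upright (within 17 degrees), within 13.5 mm of its hanging place on a hook; frames hung at the start still hang; the cover is level on the stand's plinth (within 14 mm sideways); all let go, the frames at rest (all of step 2 and horizontal distance between cover_handle and stand_seat below 0.014 m and height (world z) of cover_handle below 0.176 m and angle between cover_handle's own z axis and vertical below 0.06 rad and distance between hung0_centre and hook0 below 0.0135 m and angle between each of hung0_centre, hung1_centre, hung2_centre, hung3_centre, hung4_centre, hung5_centre's own z axis and vertical below 0.3 rad and distance between hung1_centre and hook1 below 0.0135 m and distance between hung2_centre and hook2 below 0.0135 m and distance between hung3_centre and hook3 below 0.0135 m and distance between hung4_centre and hook4 below 0.0135 m and distance between hung5_centre and hook5 below 0.0135 m and linear speed of each of frame0, frame1, frame2, frame3 below 0.03 m/s and contact force between cover and the fingers below 0.1 N); the robot touches nothing.
It fails at once if a frame from the stand is put on a hook that is not at the front (frame held and touching the carousel more than 75 mm from the front) ((contact force between frame0 and the fingers above 0.5 N and contact force between frame0 and carousel above 0.5 N and horizontal distance between frame0_centre and front above 0.075 m) or (contact force between frame1 and the fingers above 0.5 N and contact force between frame1 and carousel above 0.5 N and horizontal distance between frame1_centre and front above 0.075 m) or (contact force between frame2 and the fingers above 0.5 N and contact force between frame2 and carousel above 0.5 N and horizontal distance between frame2_centre and front above 0.075 m) or (contact force between frame3 and the fingers above 0.5 N and contact force between frame3 and carousel above 0.5 N and horizontal distance between frame3_centre and front above 0.075 m)).
It fails at once if a frame falls over or is dropped (tilted by more than 40 degrees) (angle between any of frame0_centre, frame1_centre, frame2_centre, frame3_centre, hung0_centre, hung1_centre, hung2_centre, hung3_centre, hung4_centre, hung5_centre's own z axis and vertical above 0.7 rad).
It fails at once if a bystander is moved by more than 40 mm (distance of any of penlight, jar, copper_cup from where it was at the start of the episode above 0.04 m).
Of frame0, frame1, frame2, frame3 only 3 to 4 are there at a start; the rules pass over those that are not, and their reading is None.
Of hung0, hung1, hung2, hung3, hung4, hung5 only 1 to 2 are there at a start; the rules pass over those that are not, and their reading is None.
At some moment in a run one of cover may be knocked a few centimetres aside while the robot is not near it.
It also fails if it takes over 210 s, if anything falls off the work surface, if the arm or the gripper's body presses on something with over 40 N, if the wrist force passes 120 N, or if a joint passes its speed limit or range.

## Working session

There is one attempt and no reset: what is moved stays moved. The work goes in short steps, Python scripts to look and compute and a shell command to move; the robot and the scene stay as the last step left them, time stands still between calls to the robot, and variables do not carry over. Pictures are saved under pics/ and viewed, at most 16 in all, crops included, and the job is handed in when it is done.

```bash
mkdir -p pics
cat > h.py <<'E'
import numpy as np, cv2
from bench import arm
def cam(n):
    m=arm.camera_model(n); f=240/np.tan(np.radians(m["vfov"]/2)); return f,m["cx"],m["cy"],np.array(m["world_from_camera"])
def w(n,u,v,z):
    f,cx,cy,T=cam(n); d=T[:3,:3]@np.array([(u-cx)/f,(v-cy)/f,1]); o=T[:3,3]; return o+d*(z-o[2])/d[2]
def px(n,p):
    f,cx,cy,T=cam(n); c=T[:3,:3].T@(np.array(p)-T[:3,3]); return cx+f*c[0]/c[2],cy+f*c[1]/c[2]
E
python3 - <<'E'
from h import *
for n in("scene","top"):
    cv2.imwrite(f"pics/{n}0.png",arm.capture(n)); m=cam(n); print(n,m[0],m[1:3],m[3].round(3).tolist())
o=arm.get_obs(); print(o)
E
```

```text
scene 546.2246791824435 (319.9355931786972, 239.15778930095777) [[0.366, 0.519, -0.773, 1.535], [0.93, -0.222, 0.292, -0.387], [-0.02, -0.826, -0.564, 0.861], [0.0, 0.0, 0.0, 1.0]]
top 500.11021938591796 (326.2843468900058, 239.88566725804682) [[0.01, -0.994, 0.105, 0.401], [-1.0, -0.01, 0.002, -0.003], [-0.001, -0.105, -0.994, 1.344], [0.0, 0.0, 0.0, 1.0]]
{'time': 0.1, 'joints': array([-5.69173537e+01,  1.46509894e+01,  6.13863476e+00, -2.33458152e-02,
       -8.15839809e+01, -1.63072214e+01]), 'joint_velocities': array([ 0.02407397, -0.08734345,  0.09952341,  0.05125729, -0.03427351,
       -0.05950063]), 'joint_torque': array([-8.44812785e-04, -3.87601626e+01,  2.38475078e+01,  5.37784293e+00,
       -3.77205026e-03, -3.34169385e-07]), 'ee_pos': array([ 0.15867021, -0.52615593,  0.23048   ]), 'tcp_rot': array([[-9.57460664e-01, -2.88563236e-01, -5.80038187e-04],
       [-2.88563806e-01,  9.57459282e-01,  1.62880140e-03],
       [ 8.53507432e-05,  1.72689130e-03, -9.99998505e-01]]), 'ft_force': array([ 0.13824192,  0.05425942, -0.61816933]), 'moment': array([-0.00119722, -0.0108691 , -0.01938914]), 'grasp_force': 0.0, 'opening': 1.000727821407919}
```

View pics/scene0.png

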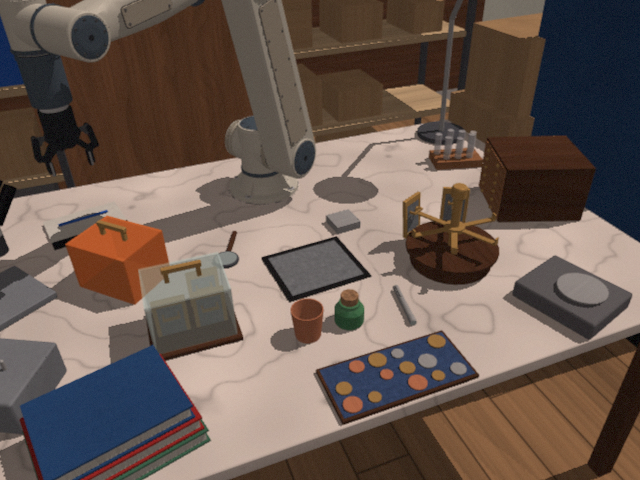

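View pics/top0.png

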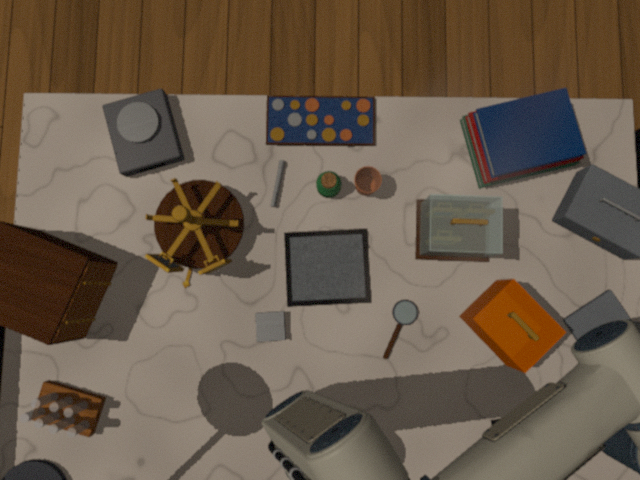

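The scene view shows two cover-shaped things: the clear one (190,300) and an orange one (118,258). In the top view they are at (465,225) and (513,322). I choose the clear one. The carousel is at top (195,222), its pointer near (187,278), and the pad at (327,267). Next is a close crop to check.

Run:
```python
from h import *
t=cv2.imread("pics/top0.png"); s=cv2.imread("pics/scene0.png")
r=lambda a:cv2.resize(a,(400,300),interpolation=cv2.INTER_CUBIC)
a=np.vstack([np.hstack([r(t[175:280,395:535]),r(t[170:290,120:280])]),np.hstack([r(s[245:365,120:280]),r(s[170:290,380:540])])])
cv2.imwrite("pics/c1.png",np.clip(a*1.5,0,255).astype(np.uint8))
```

```text
(no output)
```

View pics/c1.png

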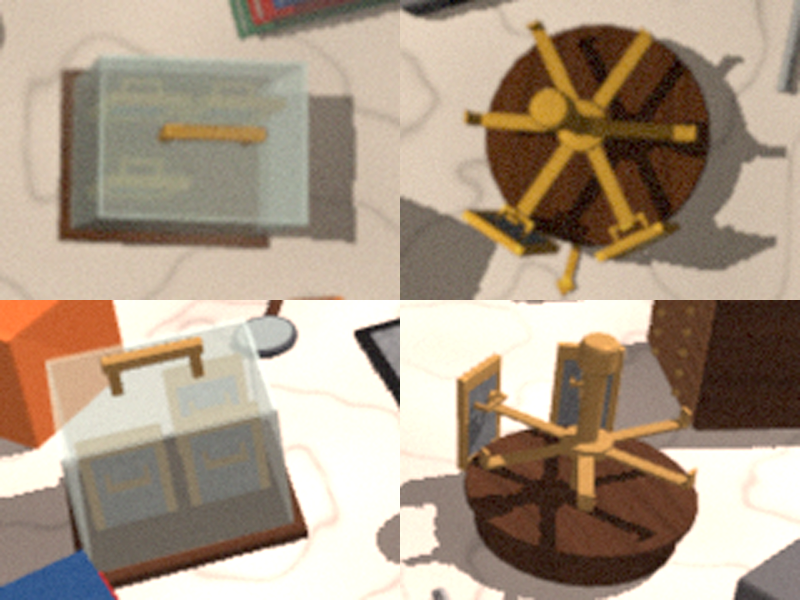

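The crop confirms the clear cover over three frames: two in the +x row and one at -x,+y (its +y slot is on the left in the top view). Two frames hang on the hooks either side of the pointer, and the other four hooks are free.

Run:
```python
from h import *
A=lambda x,y:(395+x/2.857,175+y/2.857)
B=lambda x,y:(120+(x-400)/2.5,170+y/2.5)
p=lambda l,q,z:print(l,w("top",*q,z).round(4))
for q in((162,133),(266,135)):p("handle",A(*q),.178)
for q in((60,240),(60,70),(268,242)):p("plinth",A(*q),.012)
for q in((97,57),(307,63),(305,228),(100,217)):p("covertop",A(*q),.142)
k=w("top",*B(549,107),.22);print("knob",k)
c=w("top",*B(598,135),.05);print("disc",c)
c=(k+c)/2
for q in((537,26),(645,35),(692,131),(626,222),(518,218),(472,118)):
    t=w("top",*B(*q),.112)-c; print("hook",np.hypot(*t[:2]).round(3),np.degrees(np.arctan2(t[1],t[0])).round(1))
for q in((575,250),(567,288)):
    t=w("top",*B(*q),.004);d=t-c; print("ptr",t.round(3),np.hypot(*d[:2]).round(3),np.degrees(np.arctan2(d[1],d[0])).round(1))
for l,q in dict(a=(285,233),b=(367,229),c=(370,301),d=(288,305)).items():p("pad",q,.004)
# handle via scene
print(w("scene",120+103/2.5,245+60/2.5,.178),w("scene",120+200/2.5,245+45/2.5,.178))
for n,q in dict(jar=(329,184),cup=(368,180),pen1=(281,162),pen2=(275,205)).items():p(n,q,.04 if n[0]!='p' else .008)
```

```text
handle [ 0.5705 -0.2946  0.178 ]
handle [ 0.5697 -0.3802  0.178 ]
plinth [ 0.4929 -0.2393  0.012 ]
plinth [ 0.6539 -0.2407  0.012 ]
plinth [ 0.4929 -0.4333  0.012 ]
covertop [ 0.6408 -0.2492  0.142 ]
covertop [ 0.6373 -0.4283  0.142 ]
covertop [ 0.4961 -0.4228  0.142 ]
covertop [ 0.5037 -0.2501  0.142 ]
knob [0.57860881 0.33428333 0.22      ]
disc [0.57642764 0.33279216 0.05      ]
hook 0.111 25.8
hook 0.11 -33.2
hook 0.11 -92.4
hook 0.107 -153.6
hook 0.11 147.5
hook 0.11 86.7
ptr [0.458 0.365 0.004] 0.123 165.3
ptr [0.418 0.372 0.004] 0.165 166.5
pad [0.5604 0.1122 0.004 ]
pad [ 0.5734 -0.1091  0.004 ]
pad [ 0.3804 -0.1173  0.004 ]
pad [0.3677 0.1006 0.004 ]
[ 0.57132084 -0.37616925  0.178     ] [ 0.58223385 -0.29744774  0.178     ]
jar [ 0.6882 -0.0053  0.04  ]
cup [ 0.7    -0.1088  0.04  ]
pen1 [0.7551 0.1264 0.008 ]
pen2 [0.636  0.1403 0.008 ]
```

Estimates: stand and cover at about (0.572,-0.337) with yaw near 0, and pad at (0.470,-0.003). The carousel axis is (0.577,0.333). Its hooks are at 26.7° + 60k, the front is at about 166°, and the hung frames are at 146.7° and 206.7°. These agree with the given sizes (hook tip radius 0.11, pad 0.2 × 0.225). I'll write a helper that works out the shift in tool axes, then go to the cover.

```bash
cat > go.py <<'E'
# go.py x y z yaw_y : turn about tool z first, then shift in tool axes (mm)
import sys
from h import *
x,y,z,a=map(float,sys.argv[1:5]); o=arm.get_obs(); R=np.array(o["tcp_rot"])
ya=np.degrees(np.arctan2(R[1,1],R[0,1])); d=(a-ya+180)%360-180
t=np.radians(a); Y=np.array([np.cos(t),np.sin(t),0]); Z=np.array([0,0,-1]); X=np.cross(Y,Z)
s=np.array([x,y,z])-o["ee_pos"]
print("pos",np.round(o["ee_pos"],4),"yaw",ya.round(2),"joints",np.round(o["joints"],0),"tilt",R[:2,2].round(4),"t",o["time"])
print("turn z",(-d).round(2),"shift",(1e3*np.array([s@X,s@Y,s@Z])).round(1), "op",round(o["opening"],3),"gf",round(o["grasp_force"],1),"F",np.round(o["ft_force"],1))
E
python3 go.py 0.571 -0.337 0.231 180
```

```text
pos [ 0.1587 -0.5262  0.2305] yaw 106.77 joints [-57.  15.   6.  -0. -82. -16.] tilt [-0.0006  0.0016] t 0.1
turn z -73.23 shift [-189.2 -412.3   -0.5] op 1.001 gf 0.0 F [ 0.1  0.1 -0.6]
```

```bash
python3 -m jog '[[0,0,0,0,0,-10.5],[0,0,0,0,0,-10.5],[0,0,0,0,0,-10.5],[0,0,0,0,0,-10.5],[0,0,0,0,0,-10.5],[0,0,0,0,0,-10.5],[0,0,0,0,0,-10.2]]' && python3 -m jog '[[-24,-51,0,0,0,0],[-24,-51,0,0,0,0],[-24,-51,0,0,0,0],[-24,-51,0,0,0,0],[-24,-51,0,0,0,0],[-24,-51,0,0,0,0],[-24,-51,0,0,0,0],[-21,-51,0,0,0,0]]' && python3 -m jog '[[0,0,0,0,0,0],[0,0,0,0,0,0]]'; python3 go.py 0.571 -0.337 0.153 180
python3 - <<'E'
from h import *
s=arm.capture("scene");t=arm.capture("top")
r=lambda a:cv2.resize(a,(400,300),interpolation=cv2.INTER_CUBIC)
cv2.imwrite("pics/c2.png",np.hstack([r(s[200:350,110:310]),r(t[130:280,380:580])]))
E
```

```text
time: 0.98
ee_pos: [0.1587, -0.5263, 0.2307]
tcp_rot: [[0.005, -1.0, -0.0], [-1.0, -0.005, 0.001], [-0.001, 0.0, -1.0]]
ft_force: [-0.4, -0.3, -0.3]
opening: 0.998
grasp_force: 0.0
time: 1.98
ee_pos: [0.5682, -0.3365, 0.2309]
tcp_rot: [[-0.0, -1.0, -0.001], [-1.0, 0.0, 0.0], [-0.0, 0.001, -1.0]]
ft_force: [0.8, -1.2, -0.1]
opening: 0.999
grasp_force: 0.0
time: 2.22
ee_pos: [0.5666, -0.3377, 0.2306]
tcp_rot: [[-0.0, -1.0, -0.001], [-1.0, 0.0, 0.0], [-0.0, 0.001, -1.0]]
ft_force: [-0.9, -0.8, -0.3]
opening: 1.001
grasp_force: 0.0
pos [ 0.5666 -0.3377  0.2306] yaw 180.0 joints [-17.  28.  25.   0. -88.  17.] tilt [-0.0013  0.0003] t 2.225
turn z -0.0 shift [-0.7 -4.4 77.6] op 1.001 gf 0.0 F [-0.9 -0.8 -0.3]
```

View pics/c2.png

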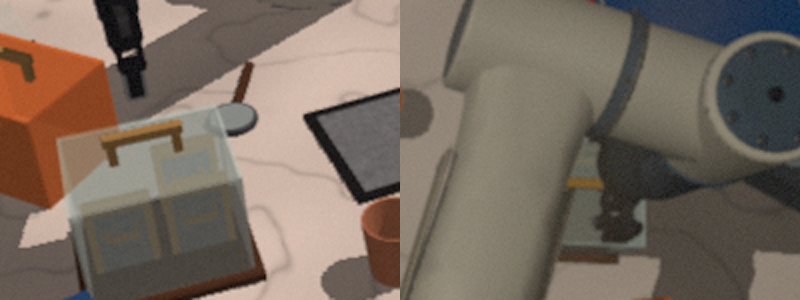

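Run:
```python
from h import *
p=arm.get_obs()["ee_pos"]
for n in("scene","top"): print(n,px(n,p), px(n,(.571,-.337,.178)), px(n,(.577,.333,.206)))
```

```text
scene (np.float64(174.7888842385007), np.float64(242.32528241119041)) (np.float64(180.16522369149655), np.float64(264.4669575426424)) (np.float64(457.51472528462415), np.float64(191.2789035003302))
top (np.float64(477.1536107923598), np.float64(220.36366347701306)) (np.float64(469.73424815047224), np.float64(221.52970384950154)) (np.float64(181.9100625901637), np.float64(214.4651479926961))
```

The fingers are where the state says they are. Refining the handle's centre and yaw with a colour mask on the first pictures:

```bash
cat >> h.py <<'E'
def brass(img,box,S=110):
    u0,v0,u1,v1=box; h=cv2.cvtColor(img[v0:v1,u0:u1],cv2.COLOR_BGR2HSV)
    m=((h[...,0]>12)&(h[...,0]<28)&(h[...,1]>S)&(h[...,2]>70)).astype(np.uint8)
    n,l,st,c=cv2.connectedComponentsWithStats(m); i=1+st[1:,4].argmax(); p=np.argwhere(l==i)[:,::-1]+np.array([u0,v0])
    return p.astype(np.float32)
def handle(n,img,box,z=.178):
    p=brass(img,box); W=np.array([w(n,*q,z)[:2] for q in p]).astype(np.float32); r=cv2.minAreaRect(W*1000); mu=W.mean(0); e=np.linalg.svd(W-mu)[2][0]
    return len(p),mu.round(4),np.degrees(np.arctan2(e[1],e[0])).round(1),r
E
python3 - <<'E'
from h import *
t=cv2.imread("pics/top0.png");s=cv2.imread("pics/scene0.png")
print(handle("top",t,(440,205,500,240)))
print(handle("scene",s,(150,250,215,285)))
E
```

```text
(177, array([ 0.5717, -0.334 ], dtype=float32), np.float32(-91.1), ((572.1236572265625, -335.296142578125), (84.65531921386719, 12.216361045837402), 88.5523681640625))
(321, array([ 0.5838, -0.3396], dtype=float32), np.float32(-91.8), ((593.0541381835938, -338.4948425292969), (82.33586120605469, 54.573001861572266), 87.82672882080078))
```

```bash
python3 -m jog '[[-2,-5,0,0,0,1.3],[0,0,26,0,0,0],[0,0,26,0,0,0],[0,0,25,0,0,0],[0,0,0,0,0,0],[0,0,0,0,0,0]]' ; python3 go.py 0.572 -0.3355 0.153 178.7; python3 -m jog '[[0,0,0,0,0,0],[0,0,0,0,0,0],[0,0,0,0,0,0],[0,0,0,0,0,0],[0,0,0,0,0,0],[0,0,0,0,0,0],[0,0,0,0,0,0],[0,0,0,0,0,0]]' 1;python3 go.py 0.572 -0.3355 0.153 178.7
```

```text
time: 3.08
ee_pos: [0.5722, -0.3364, 0.1558]
tcp_rot: [[-0.024, -1.0, 0.002], [-1.0, 0.024, -0.001], [0.001, -0.002, -1.0]]
ft_force: [0.2, -0.1, 0.5]
opening: 0.998
grasp_force: 0.0
pos [ 0.5722 -0.3364  0.1558] yaw 178.64 joints [-17.  29.  17.   0. -78.  16.] tilt [ 0.0017 -0.0013] t 3.075
turn z -0.06 shift [-0.9  0.2  2.8] op 0.998 gf 0.0 F [ 0.2 -0.1  0.5]
time: 4.08
ee_pos: [0.5722, -0.3358, 0.1545]
tcp_rot: [[-0.023, -1.0, 0.001], [-1.0, 0.023, -0.0], [0.0, -0.001, -1.0]]
ft_force: [2.1, 0.2, 1.2]
opening: 0.124
grasp_force: 61.6
pos [ 0.5722 -0.3358  0.1545] yaw 178.68 joints [-17.  29.  17.  -0. -78.  16.] tilt [ 0.0007 -0.0002] t 4.075
turn z -0.02 shift [-0.3  0.2  1.5] op 0.124 gf 61.6 F [2.1 0.2 1.2]
```

Gripped; this is the cover's home pose: TCP (0.5722,-0.3358,0.1545), yaw 178.7. Lifting.

```bash
python3 -m jog '[[0,0,-10,0,0,0],[0,0,-20,0,0,0],[0,0,-20,0,0,0],[0,0,-25,0,0,0],[0,0,-25,0,0,0],[0,0,-25,0,0,0],[0,0,-25,0,0,0],[0,0,0,0,0,0]]'; python3 go.py 0.470 -0.003 0.304 178.7
```

```text
time: 5.08
ee_pos: [0.5719, -0.3361, 0.3058]
tcp_rot: [[-0.024, -1.0, 0.002], [-1.0, 0.024, -0.001], [0.001, -0.002, -1.0]]
ft_force: [-0.6, 0.2, -3.9]
opening: 0.12
grasp_force: 60.9
pos [ 0.5719 -0.3361  0.3058] yaw 178.65 joints [-17.  28.  37.   0. -99.  16.] tilt [ 0.0021 -0.0011] t 5.075
turn z -0.05 shift [-330.7  109.5    1.8] op 0.12 gf 60.9 F [-0.6  0.2 -3.9]
```

```bash
python3 -m jog '[[-20,7,0,0,0,0],[-47,15,0,0,0,0],[-50,17,0,0,0,0],[-55,18,0,0,0,0],[-55,18,0,0,0,0],[-50,17,0,0,0,0],[-35,12,0,0,0,0],[-19,5.5,0,0,0,0]]' && python3 -m jog '[[0,0,20,0,0,0],[0,0,30,0,0,0],[0,0,30,0,0,0],[0,0,30,0,0,0],[0,0,25,0,0,0],[0,0,10,0,0,0],[0,0,5,0,0,0],[0,0,0,0,0,0]]'; python3 go.py 0.470 -0.003 0.1465 178.7
```

```text
time: 6.08
ee_pos: [0.4681, -0.0008, 0.3028]
tcp_rot: [[-0.021, -1.0, -0.003], [-1.0, 0.021, 0.0], [-0.0, 0.003, -1.0]]
ft_force: [-0.1, 0.4, -3.9]
opening: 0.128
grasp_force: 60.9
time: 7.08
ee_pos: [0.4702, -0.0023, 0.1546]
tcp_rot: [[-0.023, -1.0, 0.0], [-1.0, 0.023, -0.0], [-0.0, -0.0, -1.0]]
ft_force: [-0.4, 0.7, -3.7]
opening: 0.125
grasp_force: 60.9
pos [ 0.4702 -0.0023  0.1546] yaw 178.68 joints [ 19.   8. -14.   0. -68. -20.] tilt [ 0.0004 -0.    ] t 7.075
turn z -0.02 shift [0.7 0.1 8.1] op 0.125 gf 60.9 F [-0.4  0.7 -3.7]
```

```bash
python3 -m jog '[[0,0,3,0,0,0],[0,0,3,0,0,0],[0,0,1.5,0,0,0],[0,0,0,0,0,0]]'; python3 go.py 0.470 -0.003 0.1465 178.7
```

```text
time: 7.58
ee_pos: [0.47, -0.0023, 0.1467]
tcp_rot: [[-0.023, -1.0, -0.0], [-1.0, 0.023, -0.0], [0.0, 0.0, -1.0]]
ft_force: [-0.7, -0.7, -4.0]
opening: 0.126
grasp_force: 60.9
pos [ 0.47   -0.0023  0.1467] yaw 178.68 joints [ 19.   8. -15.   0. -67. -20.] tilt [-0.0002 -0.0001] t 7.575
turn z -0.02 shift [ 0.7 -0.   0.2] op 0.126 gf 60.9 F [-0.7 -0.7 -4. ]
```

```bash
python3 -m jog '[[0,0,1,0,0,0],[0,0,0,0,0,0]]' ; python3 -m jog '[[0,0,1,0,0,0],[0,0,0,0,0,0]]'
```

```text
time: 7.82
ee_pos: [0.4705, -0.0023, 0.1462]
tcp_rot: [[-0.023, -1.0, 0.001], [-1.0, 0.023, -0.0], [-0.0, -0.001, -1.0]]
ft_force: [1.5, -0.1, -1.9]
opening: 0.128
grasp_force: 61.2
time: 8.07
ee_pos: [0.471, -0.0023, 0.146]
tcp_rot: [[-0.023, -1.0, 0.003], [-1.0, 0.023, -0.0], [-0.0, -0.003, -1.0]]
ft_force: [-0.3, 1.4, 4.8]
opening: 0.126
grasp_force: 62.1
```

Down. Releasing, rising, then moving above the knob.

```bash
python3 -m jog '[[0,0,0,0,0,0],[0,0,0,0,0,0],[0,0,0,0,0,0],[0,0,0,0,0,0],[0,0,0,0,0,0]]' 0 && python3 -m jog '[[0,0,-15,0,0,0],[0,0,-25,0,0,0],[0,0,-40,0,0,0],[0,0,-40,0,0,0],[0,0,0,0,0,0]]'; python3 go.py 0.578 0.333 0.265 178.7
python3 - <<'E'
from h import *
s=arm.capture("scene");t=arm.capture("top")
cv2.imwrite("pics/top3.png",t);cv2.imwrite("pics/s3.png",s)
k=brass(s,(445,175,475,200)); print(len(k),k.min(0),k.max(0))
k0=cv2.imread("pics/top0.png"); k=brass(k0,(170,200,190,222)); print(len(k),k.min(0),k.max(0))
print(px("top",(.577,.333,.22)),px("scene",(.577,.333,.22)))
r=lambda a:cv2.resize(a,(400,300),interpolation=cv2.INTER_CUBIC)
cv2.imwrite("pics/c3.png",np.hstack([r(s[150:330,120:360]),r(s[170:290,380:540])]))
E
```

```text
time: 8.7
ee_pos: [0.47, -0.0023, 0.1447]
tcp_rot: [[-0.023, -1.0, -0.0], [-1.0, 0.023, -0.0], [0.0, 0.0, -1.0]]
ft_force: [0.1, 0.6, -1.0]
opening: 1.0
grasp_force: 0.0
time: 9.32
ee_pos: [0.4717, -0.0022, 0.2681]
tcp_rot: [[-0.023, -1.0, 0.007], [-1.0, 0.023, 0.001], [-0.001, -0.007, -1.0]]
ft_force: [-0.3, 1.0, -0.4]
opening: 1.0
grasp_force: 0.0
pos [ 0.4717 -0.0022  0.2681] yaw 178.68 joints [ 19.   5.  -0.   0. -84. -20.] tilt [0.0068 0.0011] t 9.325
turn z -0.02 shift [-337.5  -98.7    3.1] op 1.0 gf 0.0 F [-0.3  1.  -0.4]
307 [445. 183.] [469. 199.]
302 [170. 200.] [189. 221.]
(np.float64(180.1351370127174), np.float64(213.50472924978027)) (np.float64(458.22639908524957), np.float64(186.17530493418144))
```

View pics/c3.png

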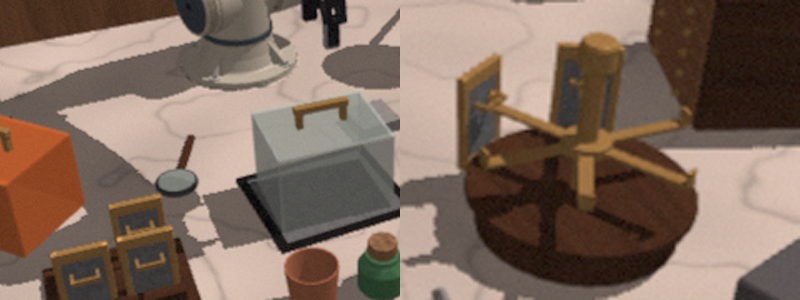

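The cover stands on the pad, three frames are in the stand, and the carousel is unchanged. Refining the knob from both views.

```bash
python3 - <<'E'
from h import *
print(w("scene",460.8,188,.22),w("top",179.6,212.8,.22))
E
python3 -m jog '[[-20,-6,0,0,0,0],[-48,-14,0,0,0,0],[-50,-15,0,0,0,0],[-55,-16,0,0,0,0],[-55,-16,0,0,0,0],[-50,-15,0,0,0,0],[-41,-12,0,0,0,0],[-20,-6,0,0,0,0]]'; python3 -m jog '[[0,0,0,0,0,0],[0,0,0,0,0,0]]'; python3 go.py 0.579 0.335 0.190 178.7
```

```text
[0.58706334 0.33357154 0.22      ] [0.57860881 0.33428333 0.22      ]
time: 10.42
ee_pos: [0.5772, 0.3375, 0.2617]
tcp_rot: [[-0.021, -1.0, -0.003], [-1.0, 0.021, -0.002], [0.002, 0.003, -1.0]]
ft_force: [-1.0, -0.9, -0.0]
opening: 1.002
grasp_force: 0.0
time: 10.68
ee_pos: [0.5774, 0.3344, 0.2639]
tcp_rot: [[-0.023, -1.0, -0.001], [-1.0, 0.023, -0.001], [0.001, 0.001, -1.0]]
ft_force: [0.7, -1.8, -0.3]
opening: 1.001
grasp_force: 0.0
pos [0.5774 0.3344 0.2639] yaw 178.69 joints [ 43.  29.  32.   0. -93. -45.] tilt [-0.0011 -0.0011] t 10.675
turn z -0.01 shift [-0.6 -1.5 73.9] op 1.001 gf 0.0 F [ 0.7 -1.8 -0.3]
```

```bash
python3 -m jog '[[-0.5,-1.5,20,0,0,0],[0,0,25,0,0,0],[0,0,25,0,0,0],[0,0,4,0,0,0],[0,0,0,0,0,0]]'; python3 -m jog '[[0,0,0,0,0,0],[0,0,0,0,0,0],[0,0,0,0,0,0],[0,0,0,0,0,0],[0,0,0,0,0,0],[0,0,0,0,0,0]]' 1; python3 go.py 0.579 0.335 0.190 178.7; arg=1
python3 - <<'E'
from bench import arm
o=arm.get_obs();print(o["moment"])
E
```

```text
time: 11.3
ee_pos: [0.5796, 0.3344, 0.1918]
tcp_rot: [[-0.024, -1.0, 0.001], [-1.0, 0.024, 0.0], [-0.0, -0.001, -1.0]]
ft_force: [1.0, 0.6, 0.7]
opening: 1.001
grasp_force: 0.0
time: 12.05
ee_pos: [0.5794, 0.3349, 0.1918]
tcp_rot: [[-0.023, -1.0, 0.001], [-1.0, 0.023, 0.001], [-0.001, -0.001, -1.0]]
ft_force: [-2.9, -0.7, 5.2]
opening: 0.421
grasp_force: 60.3
pos [0.5794 0.3349 0.1918] yaw 178.69 joints [ 43.  29.  22.   0. -83. -45.] tilt [0.0009 0.0007] t 12.05
turn z -0.01 shift [-0.1  0.4  1.8] op 0.421 gf 60.3 F [-2.9 -0.7  5.2]
[ 0.00254639  1.06774199 -0.01574126]
```

```bash
python3 -m jog '[[0,0,0,0,0,-6],[0,0,0,0,0,-10.5],[0,0,0,0,0,-10.5],[0,0,0,0,0,-10.5],[0,0,0,0,0,-10.5],[0,0,0,0,0,-10.5],[0,0,0,0,0,-10.5],[0,0,0,0,0,-10.3]]'; python3 -m jog '[[0,0,0,0,0,0],[0,0,0,0,0,0]]'; python3 go.py 0.579 0.335 0.190 258
```

```text
time: 13.05
ee_pos: [0.5791, 0.3347, 0.1918]
tcp_rot: [[0.979, -0.202, 0.0], [-0.202, -0.979, 0.0], [0.0, -0.0, -1.0]]
ft_force: [-2.8, -0.4, 5.4]
opening: 0.426
grasp_force: 60.3
time: 13.3
ee_pos: [0.5791, 0.3347, 0.1918]
tcp_rot: [[0.978, -0.208, 0.0], [-0.208, -0.978, 0.0], [0.0, -0.0, -1.0]]
ft_force: [-2.9, -0.7, 5.8]
opening: 0.423
grasp_force: 60.3
pos [0.5791 0.3347 0.1918] yaw -102.01 joints [ 43.  29.  22.   0. -83.  35.] tilt [0.0004 0.    ] t 13.3
turn z -0.01 shift [-0.2 -0.3  1.8] op 0.423 gf 60.3 F [-2.9 -0.7  5.8]
```

```bash
python3 -m jog '[[0,0,0,0,0,0],[0,0,0,0,0,0],[0,0,0,0,0,0],[0,0,0,0,0,0]]' 0; python3 -m jog '[[0,0,-25,0,0,0],[0,0,-35,0,0,0],[0,0,-15,0,0,0],[0,0,0,0,0,10.5],[0,0,0,0,0,10.5],[0,0,0,0,0,10.5],[0,0,0,0,0,10.5],[0,0,0,0,0,10.5]]'; python3 -m jog '[[0,0,0,0,0,10.5],[0,0,0,0,0,10.5],[0,0,0,0,0,6.5],[0,0,0,0,0,0]]'; python3 go.py 0.5 -0.1 0.265 178.7
python3 - <<'E'
from h import *
t=cv2.imread("pics/top3.png")
r=lambda a:cv2.resize(a,(800,600),interpolation=cv2.INTER_CUBIC)
cv2.imwrite("pics/c4.png",np.clip(r(t[170:275,395:535])*1.5,0,255).astype(np.uint8))
E
```

```text
time: 13.8
ee_pos: [0.5794, 0.3347, 0.1907]
tcp_rot: [[0.978, -0.208, -0.0], [-0.208, -0.978, -0.0], [-0.0, 0.0, -1.0]]
ft_force: [0.2, 0.3, 0.0]
opening: 0.998
grasp_force: 0.0
time: 14.8
ee_pos: [0.5794, 0.3348, 0.2658]
tcp_rot: [[0.425, -0.905, 0.0], [-0.905, -0.425, 0.0], [-0.0, -0.0, -1.0]]
ft_force: [0.1, 0.3, 0.2]
opening: 1.003
grasp_force: 0.0
time: 15.3
ee_pos: [0.5794, 0.3348, 0.2658]
tcp_rot: [[-0.034, -0.999, -0.0], [-0.999, 0.034, 0.0], [-0.0, 0.0, -1.0]]
ft_force: [0.9, 0.0, -0.1]
opening: 1.001
grasp_force: 0.0
pos [0.5794 0.3348 0.2658] yaw 178.03 joints [ 43.  29.  32.  -0. -93. -45.] tilt [-0.  0.] t 15.3
turn z -0.67 shift [436.4  69.5   0.8] op 1.001 gf 0.0 F [ 0.9  0.  -0.1]
```

View pics/c4.png

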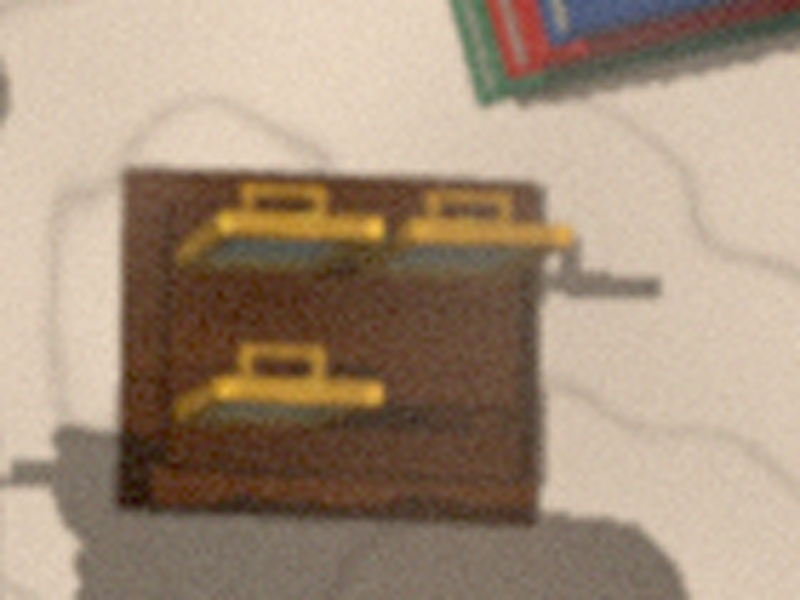

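The three frames' tops centre at about (302,228), (491,235) and (300,393) in the crop, with bails on the +x side. Plinth corners are (125,170), (543,183), (535,522) and (118,508).

```bash
python3 - <<'E'
from h import *
C=lambda x,y:(395+x/5.714,170+y/5.714)
P=[w("top",*C(*q),.012) for q in((125,170),(543,183),(535,522),(118,508))]
c=np.mean(P,0);print("stand",c.round(4),[np.degrees(np.arctan2(*(P[i]-P[j])[:2][::-1])).round(1) for i,j in((0,3),(1,2),(0,1),(3,2))],np.linalg.norm(P[0]-P[1]),np.linalg.norm(P[0]-P[3]))
for a,b in(((220,226),(384,230)),((408,234),(575,237)),((215,390),(384,395))):
    A,B=w("top",*C(*a),.126),w("top",*C(*b),.126);print(((A+B)/2).round(4),np.linalg.norm(A-B).round(4),np.degrees(np.arctan2(*(A-B)[:2][::-1])).round(1)-90)
c=np.array([.572,-.336]);t=np.radians(-1.3)
R=np.array([[np.cos(t),-np.sin(t)],[np.sin(t),np.cos(t)]])
for s in((36,41),(36,-41),(-36,41)):print("model",c+R@np.array(s)/1e3)
E
python3 -m jog '[[20,3,0,0,0,0],[50,8,0,0,0,0],[55,9,0,0,0,0],[60,10,0,0,0,0],[60,10,0,0,0,0],[60,10,0,0,0,0],[60,10,0,0,0,0],[60,10,0,0,0,0]]'; python3 go.py 0.607 -0.294 0.265 178.7
python3 - <<'E'
from h import *
s=arm.capture("scene");t=arm.capture("top")
cv2.imwrite("pics/t5.png",t);cv2.imwrite("pics/s5.png",s)
r=lambda a:cv2.resize(a,(400,300),interpolation=cv2.INTER_CUBIC)
cv2.imwrite("pics/c5.png",np.clip(np.hstack([r(t[170:290,120:280]),r(s[170:290,380:540])])*1.3,0,255).astype(np.uint8))
E
```

```text
stand [ 0.571  -0.3387  0.012 ] [np.float64(-1.7), np.float64(-2.7), np.float64(88.7), np.float64(88.6)] 0.1974085213956334 0.1601611497180874
[ 0.607  -0.2986  0.126 ] 0.0707 -0.9000000000000057
[ 0.6045 -0.3802  0.126 ] 0.0719 -0.5
[ 0.5356 -0.2964  0.126 ] 0.0724 -1.2000000000000028
model [ 0.60892091 -0.2958273 ]
model [ 0.60706055 -0.37780619]
model [ 0.53693945 -0.29419381]
time: 16.3
ee_pos: [0.4937, -0.0893, 0.2661]
tcp_rot: [[-0.032, -0.999, 0.001], [-0.999, 0.032, -0.0], [0.0, -0.001, -1.0]]
ft_force: [0.6, -0.6, 1.1]
opening: 0.998
grasp_force: 0.0
pos [ 0.4937 -0.0893  0.2661] yaw 178.16 joints [  8.   9.   4.   0. -85. -10.] tilt [ 0.0009 -0.    ] t 16.3
turn z -0.54 shift [ 202.1 -118.     1.1] op 0.998 gf 0.0 F [ 0.6 -0.6  1.1]
```

View pics/c5.png

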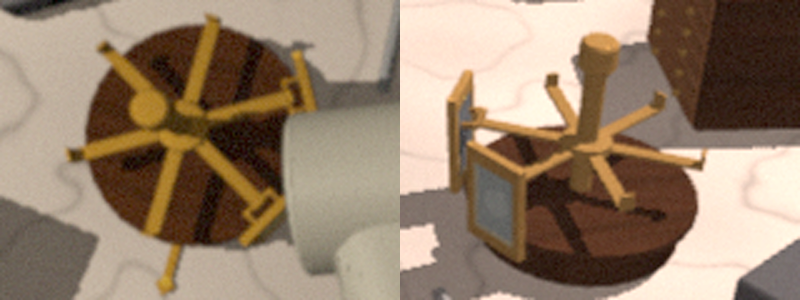

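Run:
```python
from h import *
B=lambda x,y:(120+x/2.5,170+y/2.5)
c=np.array([.579,.3347])
for q in((105,46),(213,18),(75,154),(153,232)):
    t=w("top",*B(*q),.116)[:2]-c; print("hook",np.hypot(*t).round(3),np.degrees(np.arctan2(t[1],t[0])).round(1))
for q in((180,247),(167,285)):
    t=w("top",*B(*q),.004)[:2]-c; print("ptr",np.hypot(*t).round(3),np.degrees(np.arctan2(t[1],t[0])).round(1))
# disc circle fit
t=cv2.imread("pics/t5.png")
q=w("top",*B(180,247),.004)-w("top",*B(167,285),.004);print("ptr dir",np.degrees(np.arctan2(q[1],q[0])))
for a in(160,166,172):
    p=np.array([*(c+.145*np.array([np.cos(np.radians(a)),np.sin(np.radians(a))])),.004]);u=px("top",p);print(a,((u[0]-120)*2.5,(u[1]-170)*2.5))
for a in(166,):
  for r,z in((.125,.104),(.113,.118)):
    p=np.array([*(c+r*np.array([np.cos(np.radians(a)),np.sin(np.radians(a))])),z]);u=px("top",p);print(a,r,((u[0]-120)*2.5,(u[1]-170)*2.5)); 
h=cv2.cvtColor(t[170:290,120:235],cv2.COLOR_BGR2HSV)
```

```text
hook 0.109 45.0
hook 0.111 -15.5
hook 0.107 107.2
hook 0.11 168.6
ptr 0.12 168.1
ptr 0.163 166.8
ptr dir -16.878274435569633
160 (np.float64(156.2603591139507), np.float64(264.2234115115909))
166 (np.float64(169.65151219899377), np.float64(268.5109847061304))
172 (np.float64(183.46626477276538), np.float64(271.3602450031695))
166 0.125 (np.float64(147.41371834204705), np.float64(245.83846040885192))
166 0.113 (np.float64(146.65752337357384), np.float64(233.30563840287638))
```

The hook line is at 166.5°, which matches the pointer (about 166°). Hang pose: frame centre (0.4576,0.3643), tool yaw 166.3. Now to frame F1 at (0.607,-0.298), with the TCP at z 0.104.

```bash
python3 -m jog '[[30,-17,0,0,0,-0.9],[45,-27,0,0,0,0],[45,-27,0,0,0,0],[45,-27,0,0,0,0],[35,-16,0,0,0,0],[0,0,0,0,0,0],[0,0,0,0,0,0]]' 0.4; python3 go.py 0.607 -0.298 0.104 179.1
```

```text
time: 17.27
ee_pos: [0.6041, -0.2896, 0.2656]
tcp_rot: [[-0.018, -1.0, -0.0], [-1.0, 0.018, 0.0], [-0.0, 0.0, -1.0]]
ft_force: [-0.1, 0.6, 1.3]
opening: 0.6
grasp_force: 0.0
pos [ 0.6041 -0.2896  0.2656] yaw 178.96 joints [-12.  29.  32.  -0. -93.  11.] tilt [-0.0002  0.0002] t 17.275
turn z -0.14 shift [  8.4  -3.  161.6] op 0.6 gf 0.0 F [-0.1  0.6  1.3]
```

```bash
python3 -m jog '[[8.4,-3,30,0,0,-0.1],[0,0,40,0,0,0],[0,0,40,0,0,0],[0,0,30,0,0,0],[0,0,15,0,0,0],[0,0,6.5,0,0,0],[0,0,0,0,0,0]]'; python3 go.py 0.607 -0.298 0.104 179.1;python3 -m jog '[[0,0,0,0,0,0],[0,0,0,0,0,0],[0,0,0,0,0,0],[0,0,0,0,0,0],[0,0,0,0,0,0],[0,0,0,0,0,0]]' 1; python3 go.py 0.607 -0.298 0.104 179.1
```

```text
time: 18.15
ee_pos: [0.6072, -0.2983, 0.1052]
tcp_rot: [[-0.017, -1.0, 0.001], [-1.0, 0.017, -0.001], [0.001, -0.001, -1.0]]
ft_force: [-0.2, -0.8, 0.0]
opening: 0.601
grasp_force: 0.0
pos [ 0.6072 -0.2983  0.1052] yaw 179.01 joints [-13.  32.  14.   0. -72.  12.] tilt [ 0.0012 -0.0005] t 18.15
turn z -0.09 shift [-0.3  0.2  1.2] op 0.601 gf 0.0 F [-0.2 -0.8  0. ]
time: 18.9
ee_pos: [0.6078, -0.2987, 0.1052]
tcp_rot: [[-0.018, -1.0, 0.003], [-1.0, 0.018, -0.001], [0.001, -0.003, -1.0]]
ft_force: [3.9, -0.8, 4.3]
opening: 0.105
grasp_force: 61.2
pos [ 0.6078 -0.2987  0.1052] yaw 178.99 joints [-13.  32.  14.   0. -72.  12.] tilt [ 0.0027 -0.001 ] t 18.9
turn z -0.11 shift [-0.7  0.8  1.2] op 0.105 gf 61.2 F [ 3.9 -0.8  4.3]
```

```bash
python3 -m jog '[[0,0,-8,0,0,0],[0,0,-15,0,0,0],[0,0,-25,0,0,0],[0,0,-35,0,0,0],[0,0,-40,0,0,0],[0,0,-40,0,0,0],[0,0,-22,0,0,0],[0,0,0,0,0,0]]'; python3 go.py 0.4576 0.3643 0.290 166.3
```

```text
time: 19.9
ee_pos: [0.6062, -0.2984, 0.2894]
tcp_rot: [[-0.018, -1.0, -0.001], [-1.0, 0.018, 0.0], [-0.0, 0.001, -1.0]]
ft_force: [0.9, 0.3, -2.4]
opening: 0.103
grasp_force: 60.0
pos [ 0.6062 -0.2984  0.2894] yaw 178.96 joints [-13.  30.  38.  -0. -98.  12.] tilt [-0.0011  0.0005] t 19.9
turn z 12.66 shift [-6.087e+02  3.013e+02 -6.000e-01] op 0.103 gf 60.0 F [ 0.9  0.3 -2.4]
```

```bash
python3 -m jog '[[0,0,0,0,0,6.3],[0,0,0,0,0,6.3],[-20,10,0,0,0,0],[-40,20,0,0,0,0],[-50,25,0,0,0,0],[-50,25,0,0,0,0],[-50,25,0,0,0,0],[-50,25,0,0,0,0]]' && python3 -m jog '[[-55,27,0,0,0,0],[-55,27,0,0,0,0],[-55,27,0,0,0,0],[-55,27,0,0,0,0],[-55,27,0,0,0,0],[-40,20,0,0,0,0],[-24,12,0,0,0,0],[-10,4,0,0,0,0]]' && python3 -m jog '[[0,0,0,0,0,0],[0,0,0,0,0,0]]'; python3 go.py 0.4576 0.3643 0.290 166.3
```

```text
time: 20.9
ee_pos: [0.5392, -0.0136, 0.2864]
tcp_rot: [[-0.236, -0.972, -0.006], [-0.972, 0.236, -0.0], [0.002, 0.006, -1.0]]
ft_force: [0.1, 1.0, -2.2]
opening: 0.105
grasp_force: 60.0
time: 21.9
ee_pos: [0.456, 0.3647, 0.2861]
tcp_rot: [[-0.234, -0.972, -0.005], [-0.972, 0.234, -0.005], [0.006, 0.004, -1.0]]
ft_force: [-0.2, -0.3, -1.8]
opening: 0.102
grasp_force: 60.0
time: 22.15
ee_pos: [0.4578, 0.3632, 0.2889]
tcp_rot: [[-0.236, -0.972, -0.001], [-0.972, 0.236, -0.001], [0.001, 0.0, -1.0]]
ft_force: [0.3, 0.6, -1.2]
opening: 0.105
grasp_force: 60.0
pos [0.4578 0.3632 0.2889] yaw 166.32 joints [ 54.  18.  19.   0. -91. -67.] tilt [-0.0007 -0.001 ] t 22.15
turn z 0.02 shift [-1.1  0.5 -1.1] op 0.105 gf 60.0 F [ 0.3  0.6 -1.2]
```

```bash
python3 -m jog '[[-1,0.5,20,0,0,0],[0,0,35,0,0,0],[0,0,40,0,0,0],[0,0,30,0,0,0],[0,0,13,0,0,0],[0,0,0,0,0,0],[0,0,0,0,0,0]]';  python3 go.py 0.4576 0.3643 0.123 166.3
python3 - <<'E'
from h import *
s=arm.capture("scene");t=arm.capture("top")
cv2.imwrite("pics/s6.png",s);cv2.imwrite("pics/t6.png",t)
r=lambda a:cv2.resize(a,(400,300),interpolation=cv2.INTER_CUBIC)
cv2.imwrite("pics/c6.png",np.clip(np.hstack([r(t[185:290,130:270]),r(s[170:275,390:530])])*1.4,0,255).astype(np.uint8))
E
```

```text
time: 23.02
ee_pos: [0.4583, 0.3659, 0.153]
tcp_rot: [[-0.236, -0.972, 0.002], [-0.972, 0.236, 0.002], [-0.002, -0.002, -1.0]]
ft_force: [-0.8, 0.6, -3.0]
opening: 0.102
grasp_force: 60.0
pos [0.4583 0.3659 0.153 ] yaw 166.37 joints [ 54.  21.   3.   0. -72. -68.] tilt [0.0022 0.0019] t 23.025
turn z 0.07 shift [ 1.7  0.3 30. ] op 0.102 gf 60.0 F [-0.8  0.6 -3. ]
```

View pics/c6.png

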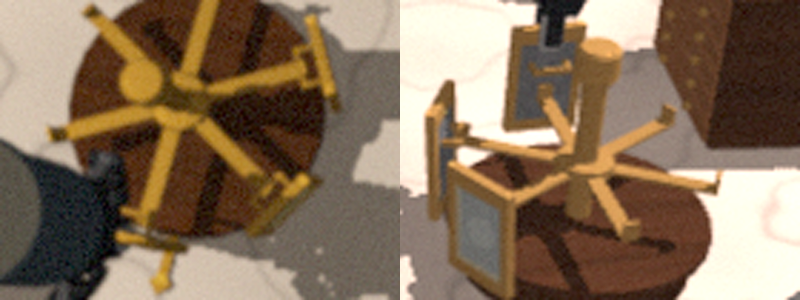

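Run:
```python
from h import *
s=cv2.imread("pics/s6.png");t=cv2.imread("pics/t6.png")
r=lambda a:cv2.resize(a,(400,400),interpolation=cv2.INTER_CUBIC)
a=np.clip(np.hstack([r(t[250:280,165:195]),r(s[175:220,422:467])])*1.5,0,255).astype(np.uint8)
T=lambda u:(int((u[0]-165)*400/30),int((u[1]-250)*400/30)); S=lambda u:(400+int((u[0]-422)*400/45),int((u[1]-175)*400/45))
o=arm.get_obs(); R=np.array(o["tcp_rot"]); p=o["ee_pos"]; X=-R[:,1];Y=-R[:,0]
for n,f in(("top",T),("scene",S)):
  for dx,dy,dz,c in((12,0,-16,(255,0,0)),(23,18,-13,(0,0,255)),(23,-18,-13,(0,0,255)),(0,35,21,(0,255,0)),(0,-35,21,(0,255,0))):
    cv2.circle(a,f(px(n,p+(dx*X+dy*Y)/1e3+np.array([0,0,dz/1e3]))),4,c,-1)
  c=np.array([.579,.3347]);q=np.radians(166.3);e=np.array([np.cos(q),np.sin(q)])
  cv2.circle(a,f(px(n,[*(c+.113*e),.118])),4,(255,0,255),-1)
cv2.imwrite("pics/c7.png",a)
```

```text
(no output)
```

View pics/c7.png

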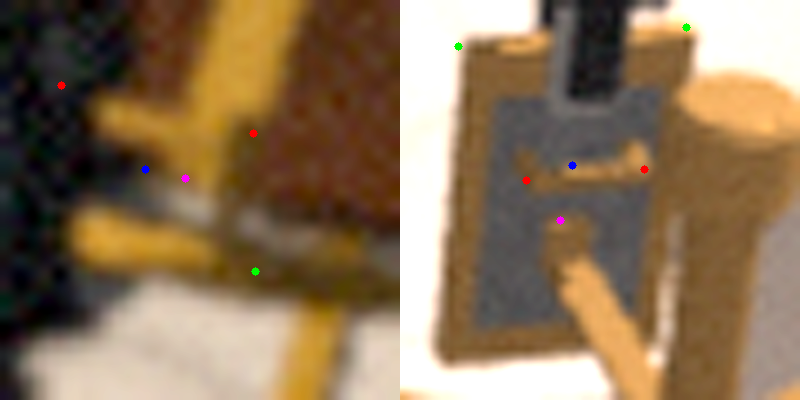

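Relative to the model overlay, the bail and hook tip carry the same roughly 1.5 mm calibration offset in the scene view, so they line up. Lowering gently.

```bash
python3 -m jog '[[1.2,0.2,6,0,0,0],[0,0,6,0,0,0],[0,0,6,0,0,0],[0,0,0,0,0,0]]'; python3 go.py 0.4576 0.3643 0.123 166.3; python3 -m jog '[[0,0,4,0,0,0],[0,0,4,0,0,0],[0,0,2,0,0,0],[0,0,0,0,0,0]]'; python3 go.py 0.4576 0.3643 0.123 166.3
```

```text
time: 23.62
ee_pos: [0.4566, 0.364, 0.1324]
tcp_rot: [[-0.236, -0.972, -0.001], [-0.972, 0.236, -0.001], [0.002, 0.001, -1.0]]
ft_force: [0.2, 0.7, -1.2]
opening: 0.102
grasp_force: 60.0
pos [0.4566 0.364  0.1324] yaw 166.38 joints [ 54.  21.   1.  -0. -70. -68.] tilt [-0.0011 -0.0013] t 23.625
turn z 0.08 shift [-0.5 -0.9  9.4] op 0.102 gf 60.0 F [ 0.2  0.7 -1.2]
time: 24.12
ee_pos: [0.457, 0.3643, 0.1233]
tcp_rot: [[-0.235, -0.972, 0.0], [-0.972, 0.235, -0.0], [-0.0, -0.0, -1.0]]
ft_force: [0.3, 0.2, -1.7]
opening: 0.098
grasp_force: 60.1
pos [0.457  0.3643 0.1233] yaw 166.38 joints [ 54.  22.  -0.   0. -68. -68.] tilt [ 0.0001 -0.    ] t 24.125
turn z 0.08 shift [-0.1 -0.6  0.3] op 0.098 gf 60.1 F [ 0.3  0.2 -1.7]
```

No contact with the tip on the way down, so the bail is over it. Lowering to contact.

```bash
python3 -m jog '[[0,0,0.8,0,0,0],[0,0,0,0,0,0]]'|grep -E 'pos|force'; python3 -m jog '[[0,0,0.8,0,0,0],[0,0,0,0,0,0]]' |grep -E 'pos|force'
```

```text
ee_pos: [0.4571, 0.3644, 0.1229]
ft_force: [-0.9, -0.3, 0.9]
grasp_force: 60.4
ee_pos: [0.4572, 0.3648, 0.1228]
ft_force: [-2.4, -0.4, 5.5]
grasp_force: 61.2
```

```bash
python3 -m jog '[[0,0,0,0,0,0],[0,0,0,0,0,0],[0,0,0,0,0,0],[0,0,0,0,0,0]]' 0.4; python3 -m jog '[[0,0,-10,0,0,0],[0,0,-25,0,0,0],[0,0,-40,0,0,0],[0,0,-45,0,0,0],[0,0,-30,0,0,0],[0,0,0,0,0,0]]' ; python3 go.py 0.579 0.3347 0.27 166.3
python3 - <<'E'
from h import *
s=arm.capture("scene");cv2.imwrite("pics/s8.png",s)
cv2.imwrite("pics/c8.png",cv2.resize(s[160:280,380:540],(400,300),interpolation=cv2.INTER_CUBIC))
E
```

```text
time: 25.12
ee_pos: [0.457, 0.3643, 0.1216]
tcp_rot: [[-0.236, -0.972, -0.0], [-0.972, 0.236, -0.0], [0.0, 0.0, -1.0]]
ft_force: [0.3, -0.7, -0.3]
opening: 0.605
grasp_force: 0.0
time: 25.88
ee_pos: [0.458, 0.3651, 0.2756]
tcp_rot: [[-0.236, -0.972, 0.005], [-0.972, 0.236, 0.005], [-0.006, -0.004, -1.0]]
ft_force: [-0.0, 0.0, -0.6]
opening: 0.601
grasp_force: 0.0
pos [0.458  0.3651 0.2756] yaw 166.38 joints [ 54.  18.  17.   0. -89. -68.] tilt [0.0049 0.0049] t 25.875
turn z 0.08 shift [   0.9 -124.7    5.6] op 0.601 gf 0.0 F [-0.   0.  -0.6]
```

View pics/c8.png

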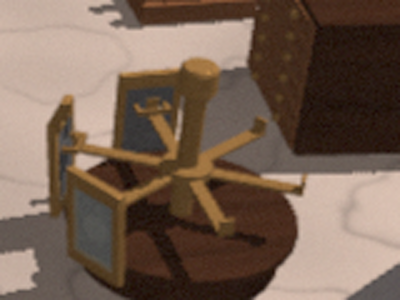

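Frame F1 hangs on its hook with the bail on the arm (150,105). Next, the knob: turn +60°.

```bash
python3 -m jog '[[0,-30,0,0,0,0],[0,-55,0,0,0,0],[1,-40,0,0,0,0],[0,0,0,0,0,0],[0,0,0,0,0,0]]' 0; python3 go.py 0.579 0.3347 0.190 166.3
```

```text
time: 26.55
ee_pos: [0.5779, 0.3338, 0.2707]
tcp_rot: [[-0.236, -0.972, -0.001], [-0.972, 0.236, -0.001], [0.001, 0.001, -1.0]]
ft_force: [-0.7, -0.5, 0.5]
opening: 1.004
grasp_force: 0.0
pos [0.5779 0.3338 0.2707] yaw 166.36 joints [ 43.  29.  33.  -0. -94. -57.] tilt [-0.0015 -0.0009] t 26.55
turn z 0.06 shift [-1.1 -0.8 80.7] op 1.004 gf 0.0 F [-0.7 -0.5  0.5]
```

```bash
python3 -m jog '[[0,0,20,0,0,0],[0,0,30,0,0,0],[0,0,25,0,0,0],[0,0,8,0,0,0],[0,0,0,0,0,0],[0,0,0,0,0,0]]'; python3 go.py 0.579 0.3347 0.190 166.3; python3 -m jog '[[0,0,0,0,0,0],[0,0,0,0,0,0],[0,0,0,0,0,0],[0,0,0,0,0,0],[0,0,0,0,0,0],[0,0,0,0,0,0]]' 1; python3 go.py 0.579 0.3347 0.190 166.3
```

```text
time: 27.3
ee_pos: [0.5786, 0.3344, 0.1903]
tcp_rot: [[-0.235, -0.972, 0.002], [-0.972, 0.235, 0.001], [-0.002, -0.002, -1.0]]
ft_force: [0.2, 0.6, 0.3]
opening: 1.001
grasp_force: 0.0
pos [0.5786 0.3344 0.1903] yaw 166.4 joints [ 43.  29.  22.   0. -82. -57.] tilt [0.0022 0.0013] t 27.3
turn z 0.1 shift [-0.4 -0.3  0.3] op 1.001 gf 0.0 F [0.2 0.6 0.3]
time: 28.05
ee_pos: [0.5791, 0.3338, 0.1894]
tcp_rot: [[-0.236, -0.972, 0.002], [-0.972, 0.236, 0.0], [-0.001, -0.002, -1.0]]
ft_force: [4.1, -0.1, 2.2]
opening: 0.426
grasp_force: 60.2
pos [0.5791 0.3338 0.1894] yaw 166.36 joints [ 43.  29.  21.   0. -82. -57.] tilt [0.0021 0.0003] t 28.05
turn z 0.06 shift [-0.9  0.3 -0.6] op 0.426 gf 60.2 F [ 4.1 -0.1  2.2]
```

```bash
python3 -m jog '[[0,0,0,0,0,-4],[0,0,0,0,0,-7],[0,0,0,0,0,-9],[0,0,0,0,0,-9],[0,0,0,0,0,-9],[0,0,0,0,0,-9],[0,0,0,0,0,-8],[0,0,0,0,0,-5]]'; python3 -m jog '[[0,0,0,0,0,0],[0,0,0,0,0,0],[0,0,0,0,0,0]]'; python3 go.py 0.579 0.3347 0.190 226.3;  python3 -m jog '[[0,0,0,0,0,0],[0,0,0,0,0,0],[0,0,0,0,0,0],[0,0,0,0,0,0]]' 0;python3 -m jog '[[0,0,-25,0,0,0],[0,0,-35,0,0,0],[0,0,-20,0,0,0],[0,0,0,0,0,9.4],[0,0,0,0,0,9.4],[0,0,0,0,0,9.4],[0,0,0,0,0,9.4],[0,0,0,0,0,9.4]]' 0.4;python3 go.py 0.607 -0.381 0.27 179.1
```

```text
time: 29.05
ee_pos: [0.58, 0.334, 0.1895]
tcp_rot: [[0.726, -0.688, 0.004], [-0.688, -0.726, 0.001], [0.002, -0.003, -1.0]]
ft_force: [8.0, -1.2, 1.6]
opening: 0.423
grasp_force: 60.0
time: 29.42
ee_pos: [0.58, 0.334, 0.1895]
tcp_rot: [[0.724, -0.69, 0.004], [-0.69, -0.724, 0.001], [0.002, -0.003, -1.0]]
ft_force: [7.8, -0.3, 2.1]
opening: 0.427
grasp_force: 60.0
pos [0.58   0.334  0.1895] yaw -133.64 joints [ 43.  29.  21.   0. -82.   3.] tilt [0.0039 0.0011] t 29.425
turn z 0.06 shift [-1.2  0.2 -0.5] op 0.427 gf 60.0 F [ 7.8 -0.3  2.1]
time: 29.92
ee_pos: [0.5779, 0.334, 0.1885]
tcp_rot: [[0.724, -0.69, -0.001], [-0.69, -0.724, -0.0], [-0.0, 0.0, -1.0]]
ft_force: [0.4, -0.6, 0.1]
opening: 1.001
grasp_force: 0.0
time: 30.92
ee_pos: [0.5781, 0.3339, 0.2686]
tcp_rot: [[-0.016, -1.0, -0.0], [-1.0, 0.016, -0.0], [0.0, 0.0, -1.0]]
ft_force: [-0.5, 0.7, 0.5]
opening: 0.6
grasp_force: 0.0
pos [0.5781 0.3339 0.2686] yaw 179.07 joints [ 43.  29.  32.  -0. -94. -44.] tilt [-0.0003 -0.    ] t 30.925
turn z -0.03 shift [714.4 -40.1  -1.4] op 0.6 gf 0.0 F [-0.5  0.7  0.5]
```

```bash
python3 -m jog '[[25,-1.4,0,0,0,0],[55,-3,0,0,0,0],[60,-3.3,0,0,0,0],[60,-3.3,0,0,0,0],[60,-3.3,0,0,0,0],[60,-3.3,0,0,0,0],[60,-3.3,0,0,0,0],[60,-3.3,0,0,0,0]]'|grep ee; python3 -m jog '[[60,-3.3,0,0,0,0],[60,-3.3,0,0,0,0],[60,-3.3,0,0,0,0],[50,-2.7,0,0,0,0],[30,-1.6,0,0,0,0],[13,-0.7,0,0,0,0],[0,0,0,0,0,0],[0,0,0,0,0,0]]'|grep ee;python3 go.py 0.606 -0.380 0.104 179.1
python3 - <<'E'
from h import *
s=arm.capture("scene");t=arm.capture("top");cv2.imwrite("pics/t9.png",t)
r=lambda a:cv2.resize(a,(400,300),interpolation=cv2.INTER_CUBIC)
cv2.imwrite("pics/c9.png",np.clip(np.hstack([r(t[185:290,130:270]),r(s[170:275,390:530])])*1.4,0,255).astype(np.uint8))
E
```

```text
ee_pos: [0.5973, -0.1081, 0.2689]
ee_pos: [0.6099, -0.3782, 0.2692]
pos [ 0.6099 -0.3782  0.2692] yaw 179.45 joints [-19.  36.  45.  -0. -99.  19.] tilt [0.0007 0.    ] t 32.925
turn z 0.35 shift [  1.8   3.9 165.2] op 0.6 gf 0.0 F [0.3 1.1 1. ]
```

View pics/c9.png

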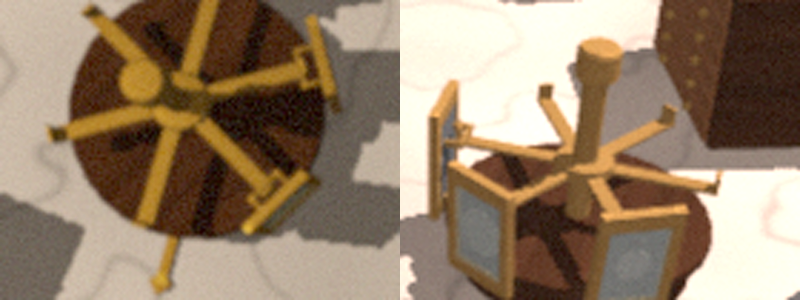

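The carousel turned 60°: F1 is now on the next position and the front hook at (150,220) is free. Picking F2.

```bash
python3 -m jog '[[1.8,3.9,30,0,0,0.3],[0,0,40,0,0,0],[0,0,40,0,0,0],[0,0,30,0,0,0],[0,0,16,0,0,0],[0,0,8,0,0,0],[0,0,0,0,0,0]]'|grep ee; python3 go.py 0.606 -0.380 0.104 179.1;python3 -m jog '[[0,0,0,0,0,0],[0,0,0,0,0,0],[0,0,0,0,0,0],[0,0,0,0,0,0],[0,0,0,0,0,0],[0,0,0,0,0,0]]' 1|grep ee; python3 go.py 0.606 -0.380 0.104 179.1
```

```text
ee_pos: [0.606, -0.3812, 0.1053]
pos [ 0.606  -0.3812  0.1053] yaw 179.09 joints [-20.  37.  22.   0. -76.  19.] tilt [ 0.0006 -0.0004] t 33.9
turn z -0.01 shift [-1.2 -0.   1.3] op 0.603 gf 0.0 F [-0.7  0.1  0.1]
ee_pos: [0.6064, -0.3816, 0.1057]
pos [ 0.6064 -0.3816  0.1057] yaw 179.09 joints [-20.  37.  22.   0. -76.  19.] tilt [ 0.0022 -0.0012] t 34.65
turn z -0.01 shift [-1.6  0.4  1.7] op 0.102 gf 61.4 F [ 2.  -1.3  5.6]
```

```bash
python3 -m jog '[[0,0,-8,0,0,0],[0,0,-15,0,0,0],[0,0,-25,0,0,0],[0,0,-35,0,0,0],[0,0,-40,0,0,0],[0,0,-40,0,0,0],[0,0,-22,0,0,0],[0,0,0,0,0,0]]'|grep ee; python3 -m jog '[[0,0,0,0,0,6.4],[0,0,0,0,0,6.4],[0,0,0,0,0,0]]'|grep ee; python3 go.py 0.4576 0.3633 0.290 166.3
```

```text
ee_pos: [0.6052, -0.3814, 0.2909]
ee_pos: [0.6048, -0.3808, 0.2874]
pos [ 0.6048 -0.3808  0.2874] yaw 166.34 joints [ -20.   36.   48.   -0. -102.    6.] tilt [-0.0043  0.0022] t 36.025
turn z 0.04 shift [-688.1  319.3   -2.6] op 0.102 gf 60.2 F [ 0.1 -0.5 -1.7]
```

```bash
python3 -m jog '[[-20,9.3,0,0,0,0],[-40,18.6,0,0,0,0],[-50,23.2,0,0,0,0],[-55,25.5,0,0,0,0],[-55,25.5,0,0,0,0],[-55,25.5,0,0,0,0],[-55,25.5,0,0,0,0],[-55,25.5,0,0,0,0]]'|grep ee; python3 -m jog '[[-55,25.5,0,0,0,0],[-55,25.5,0,0,0,0],[-55,25.5,0,0,0,0],[-50,23.2,0,0,0,0],[-40,18.6,0,0,0,0],[-28,13,0,0,0,0],[-15,7,0,0,0,0],[-5,2.4,0,0,0,0]]'|grep ee; python3 -m jog '[[0,0,0,0,0,0],[0,0,0,0,0,0],[0,0,0,0,0,0]]'|grep ee; python3 go.py 0.4576 0.3633 0.150 166.3
```

```text
ee_pos: [0.5219, 0.0367, 0.2888]
ee_pos: [0.4583, 0.3629, 0.2889]
ee_pos: [0.459, 0.3622, 0.29]
pos [0.459  0.3622 0.29  ] yaw 166.23 joints [ 54.  18.  20.   0. -91. -67.] tilt [0.0003 0.0003] t 38.4
turn z -0.07 shift [ -0.8   1.6 140. ] op 0.098 gf 60.2 F [ 0.2  0.6 -2.3]
```

```bash
python3 -m jog '[[-0.8,1.6,20,0,0,0],[0,0,35,0,0,0],[0,0,40,0,0,0],[0,0,30,0,0,0],[0,0,13,0,0,0],[0,0,0,0,0,0],[0,0,0,0,0,0],[0,0,0,0,0,0]]'|grep ee; python3 go.py 0.4576 0.3633 0.123 166.3
python3 - <<'E'
from h import *
s=arm.capture("scene");t=arm.capture("top")
r=lambda a:cv2.resize(a,(400,400),interpolation=cv2.INTER_CUBIC)
cv2.imwrite("pics/c10.png",np.clip(np.hstack([r(t[240:285,160:205]),r(s[175:220,422:467])])*1.5,0,255).astype(np.uint8))
E
```

```text
ee_pos: [0.4578, 0.3646, 0.1531]
pos [0.4578 0.3646 0.1531] yaw 166.28 joints [ 54.  20.   3.   0. -72. -68.] tilt [0.0017 0.0019] t 39.4
turn z -0.02 shift [ 1.3 -0.1 30.1] op 0.106 gf 60.2 F [ 0.6 -0.3 -2.2]
```

View pics/c10.png

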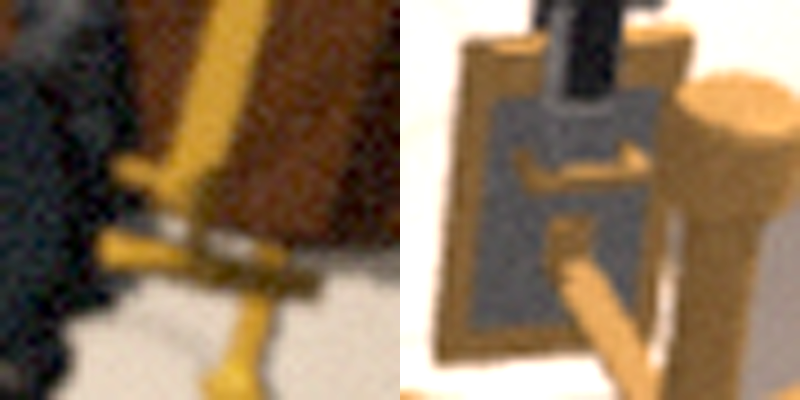

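The geometry is the same as for F1 (tip at (568,220), bail (520–650,175)). Lowering.

```bash
python3 -m jog '[[1,0,6,0,0,0],[0,0,6,0,0,0],[0,0,6,0,0,0],[0,0,4,0,0,0],[0,0,4,0,0,0],[0,0,1.5,0,0,0],[0,0,0,0,0,0]]'|grep -E 'ee|ft'; python3 -m jog '[[0,0,0.8,0,0,0],[0,0,0,0,0,0]]'|grep -E 'ee|ft'; python3 -m jog '[[0,0,0.8,0,0,0],[0,0,0,0,0,0]]' |grep -E 'ee|ft'
```

```text
ee_pos: [0.4571, 0.3631, 0.1242]
ft_force: [-0.7, -0.4, -2.5]
ee_pos: [0.4572, 0.3631, 0.1236]
ft_force: [1.9, 0.0, -1.7]
ee_pos: [0.4572, 0.3633, 0.1234]
ft_force: [-1.7, 0.2, 3.8]
```

Seated. Release, rise and go to the knob.

```bash
python3 -m jog '[[0,0,0,0,0,0],[0,0,0,0,0,0],[0,0,0,0,0,0],[0,0,0,0,0,0]]' 0.4|grep ft; python3 -m jog '[[0,0,-10,0,0,0],[0,0,-25,0,0,0],[0,0,-40,0,0,0],[0,0,-45,0,0,0],[0,0,-28,0,0,0],[0,0,0,0,0,0]]'|grep ft ; python3 -m jog '[[0,-30,0,0,0,0],[0,-55,0,0,0,0],[0,-40,0,0,0,0],[0,0,0,0,0,0],[0,0,0,0,0,0]]' 0|grep ee; python3 go.py 0.5795 0.3345 0.190 166.3
python3 - <<'E'
from h import *
s=arm.capture("scene")
cv2.imwrite("pics/c11.png",cv2.resize(s[160:280,380:540],(400,300),interpolation=cv2.INTER_CUBIC))
E
```

```text
ft_force: [0.5, -0.4, 0.0]
ft_force: [0.3, 0.5, -0.7]
ee_pos: [0.5783, 0.3333, 0.2699]
pos [0.5783 0.3333 0.2699] yaw 166.26 joints [ 43.  29.  33.  -0. -94. -57.] tilt [-0.001  -0.0007] t 42.75
turn z -0.04 shift [-1.5 -0.9 79.9] op 1.002 gf 0.0 F [-0.1 -0.4  0.8]
```

View pics/c11.png

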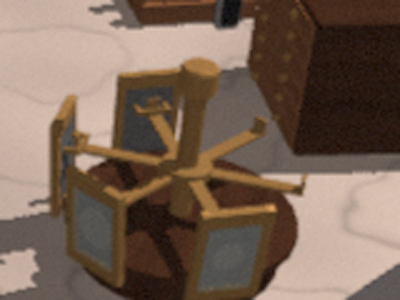

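F2 hangs at the front (150,105), and all four hung frames are upright. Turning another +60°.

```bash
python3 -m jog '[[-1,-0.5,20,0,0,0],[0,0,30,0,0,0],[0,0,25,0,0,0],[0,0,5,0,0,0],[0,0,0,0,0,0],[0,0,0,0,0,0]]'|grep ee; python3 -m jog '[[0,0,0,0,0,0],[0,0,0,0,0,0],[0,0,0,0,0,0],[0,0,0,0,0,0],[0,0,0,0,0,0],[0,0,0,0,0,0]]' 1|grep -E "ee|ft|gra"; python3 -m jog '[[0,0,0,0,0,-4],[0,0,0,0,0,-7],[0,0,0,0,0,-9],[0,0,0,0,0,-9],[0,0,0,0,0,-9],[0,0,0,0,0,-9],[0,0,0,0,0,-8],[0,0,0,0,0,-5]]'|grep ft; python3 -m jog '[[0,0,0,0,0,0],[0,0,0,0,0,0],[0,0,0,0,0,0]]'|grep ft; python3 go.py 0.579 0.3347 0.190 226.3
```

```text
ee_pos: [0.5796, 0.3348, 0.1923]
ee_pos: [0.5793, 0.3343, 0.1911]
ft_force: [-1.8, 0.3, 5.6]
grasp_force: 61.0
ft_force: [-0.4, 1.0, 3.7]
ft_force: [0.1, 1.1, 5.6]
pos [0.5796 0.3344 0.1911] yaw -133.82 joints [ 43.  29.  22.   0. -83.   3.] tilt [0.0011 0.0005] t 45.675
turn z -0.12 shift [-0.7  0.2  1.1] op 0.423 gf 61.1 F [0.1 1.1 5.6]
```

```bash
python3 -m jog '[[0,0,0,0,0,0],[0,0,0,0,0,0],[0,0,0,0,0,0],[0,0,0,0,0,0]]' 0|grep ft;python3 -m jog '[[0,0,-25,0,0,0],[0,0,-35,0,0,0],[0,0,-20,0,0,0],[0,0,0,0,0,9.4],[0,0,0,0,0,9.4],[0,0,0,0,0,9.4],[0,0,0,0,0,9.4],[0,0,0,0,0,9.4]]' 0.4|grep ee;python3 go.py 0.536 -0.2965 0.27 179.1
```

```text
ft_force: [0.0, 0.5, 0.1]
ee_pos: [0.5792, 0.3342, 0.2705]
pos [0.5792 0.3342 0.2705] yaw 178.96 joints [ 43.  29.  33.  -0. -94. -44.] tilt [-0.0001 -0.0001] t 47.175
turn z -0.14 shift [6.313e+02 3.330e+01 5.000e-01] op 0.6 gf 0.0 F [-0.3 -0.8 -0.7]
```

```bash
python3 -m jog '[[25,1.3,0,0,0,0],[55,2.8,0,0,0,0],[60,3.1,0,0,0,0],[60,3.1,0,0,0,0],[60,3.1,0,0,0,0],[60,3.1,0,0,0,0],[60,3.1,0,0,0,0],[60,3.1,0,0,0,0]]'|grep ee; python3 -m jog '[[60,3,0,0,0,0],[50,2.5,0,0,0,0],[40,2,0,0,0,0],[28,1.5,0,0,0,0],[13.5,0.7,0,0,0,0],[0,0,0,0,0,0],[0,0,0,0,0,0]]'|grep ee;python3 go.py 0.5365 -0.297 0.104 179.1
python3 - <<'E'
from h import *
t=arm.capture("top");cv2.imwrite("pics/t12.png",t)
print(px("top",(.5365,-.297,.126)))
B=lambda u,v:None
c=np.array([.579,.3347])
for a in (166.3,106.3,226.3): print(a,px("top",[*(c+.113*np.array([np.cos(np.radians(a)),np.sin(np.radians(a))])),.118]))
E
```

```text
ee_pos: [0.5505, -0.1072, 0.2709]
ee_pos: [0.5391, -0.2959, 0.2708]
pos [ 0.5391 -0.2959  0.2708] yaw 179.33 joints [-14.  22.  22.  -0. -90.  14.] tilt [0.0004 0.0002] t 49.05
turn z 0.23 shift [  1.2   2.6 166.8] op 0.593 gf 0.0 F [0.1 1.  0.5]
(np.float64(447.65632226280314), np.float64(238.33829521142314))
166.3 (np.float64(178.89453865385232), np.float64(263.38218289100985))
106.3 (np.float64(147.1490091106951), np.float64(231.49247570383724))
226.3 (np.float64(223.46712365806195), np.float64(250.92723579500148))
```

```bash
python3 -m jog '[[1.2,2.6,30,0,0,0.2],[0,0,40,0,0,0],[0,0,40,0,0,0],[0,0,30,0,0,0],[0,0,16,0,0,0],[0,0,9.5,0,0,0],[0,0,0,0,0,0]]'|grep ee; python3 go.py 0.5365 -0.297 0.104 179.1;python3 -m jog '[[0,0,0,0,0,0],[0,0,0,0,0,0],[0,0,0,0,0,0],[0,0,0,0,0,0],[0,0,0,0,0,0],[0,0,0,0,0,0]]' 1|grep ee; python3 go.py 0.5365 -0.297 0.104 179.1
```

```text
ee_pos: [0.5365, -0.2979, 0.1054]
pos [ 0.5365 -0.2979  0.1054] yaw 179.1 joints [-14.  25.   3.   0. -68.  14.] tilt [ 0.0002 -0.0003] t 49.975
turn z -0.0 shift [-0.9  0.   1.4] op 0.605 gf 0.0 F [-0.3 -0.  -0.5]
ee_pos: [0.537, -0.2983, 0.106]
pos [ 0.537  -0.2983  0.106 ] yaw 179.09 joints [-14.  25.   3.   0. -68.  14.] tilt [ 0.002  -0.0011] t 50.725
turn z -0.01 shift [-1.3  0.5  2. ] op 0.102 gf 61.4 F [ 2.1 -0.2  5.4]
```

```bash
python3 -m jog '[[0,0,-8,0,0,0],[0,0,-15,0,0,0],[0,0,-25,0,0,0],[0,0,-35,0,0,0],[0,0,-40,0,0,0],[0,0,-40,0,0,0],[0,0,-22,0,0,0],[0,0,0,0,0,0]]'|grep ee; python3 -m jog '[[0,0,0,0,0,6.4],[0,0,0,0,0,6.4],[0,0,0,0,0,0]]'|grep ee; python3 go.py 0.4576 0.3633 0.290 166.3
```

```text
ee_pos: [0.5359, -0.2982, 0.292]
ee_pos: [0.5353, -0.2976, 0.2884]
pos [ 0.5353 -0.2976  0.2884] yaw 166.33 joints [-14.  22.  25.  -0. -93.   1.] tilt [-0.0037  0.0015] t 52.1
turn z 0.03 shift [-623.7  232.    -1.6] op 0.1 gf 60.3 F [ 0.2 -0.1 -2.1]
```

```bash
python3 -m jog '[[-20,7.4,0,0,0,0],[-40,14.9,0,0,0,0],[-50,18.6,0,0,0,0],[-55,20.5,0,0,0,0],[-55,20.5,0,0,0,0],[-55,20.5,0,0,0,0],[-55,20.5,0,0,0,0],[-55,20.5,0,0,0,0]]'|grep ee; python3 -m jog '[[-55,20.5,0,0,0,0],[-55,20.5,0,0,0,0],[-50,18.6,0,0,0,0],[-38,14,0,0,0,0],[-25,9.3,0,0,0,0],[-12,4.5,0,0,0,0],[-4,1.4,0,0,0,0],[0,0,0,0,0,0]]'|grep ee; python3 -m jog '[[0,0,0,0,0,0],[0,0,0,0,0,0]]'|grep ee; python3 go.py 0.4576 0.3633 0.150 166.3
```

```text
ee_pos: [0.487, 0.1116, 0.2894]
ee_pos: [0.459, 0.3626, 0.2903]
ee_pos: [0.4589, 0.3627, 0.2904]
pos [0.4589 0.3627 0.2904] yaw 166.23 joints [ 54.  18.  20.   0. -91. -67.] tilt [0.0003 0.0003] t 54.35
turn z -0.07 shift [ -0.3   1.4 140.4] op 0.099 gf 60.3 F [ 0.1 -0.4 -2.8]
```

```bash
python3 -m jog '[[-0.3,1.4,20,0,0,0],[0,0,35,0,0,0],[0,0,40,0,0,0],[0,0,30,0,0,0],[0,0,13,0,0,0],[0,0,0,0,0,0],[0,0,0,0,0,0],[0,0,0,0,0,0]]'|grep ee; python3 go.py 0.4576 0.3635 0.123 166.3
python3 - <<'E'
from h import *
s=arm.capture("scene")
cv2.imwrite("pics/c12.png",np.clip(cv2.resize(s[175:220,422:467],(400,400),interpolation=cv2.INTER_CUBIC)*1.5,0,255).astype(np.uint8))
E
```

```text
ee_pos: [0.4579, 0.3645, 0.1535]
pos [0.4579 0.3645 0.1535] yaw 166.28 joints [ 54.  20.   3.   0. -72. -68.] tilt [0.0017 0.0019] t 55.35
turn z -0.02 shift [ 1.1  0.1 30.5] op 0.103 gf 60.3 F [-0.  -0.4 -1.5]
```

View pics/c12.png

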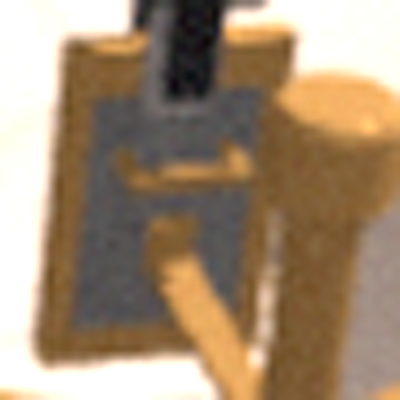

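The same alignment again (tip (168,220), bail (120–250,175)). Lowering F3.

```bash
python3 -m jog '[[0.8,0,6,0,0,0],[0,0,6,0,0,0],[0,0,6,0,0,0],[0,0,4,0,0,0],[0,0,4,0,0,0],[0,0,1.5,0,0,0],[0,0,0,0,0,0]]'|grep -E 'ee|ft'; python3 -m jog '[[0,0,0.8,0,0,0],[0,0,0,0,0,0]]'|grep -E 'ee|ft'; python3 -m jog '[[0,0,0.8,0,0,0],[0,0,0,0,0,0]]' |grep -E 'ee|ft'
```

```text
ee_pos: [0.4572, 0.3632, 0.1246]
ft_force: [-1.0, -0.9, -1.4]
ee_pos: [0.4573, 0.3633, 0.124]
ft_force: [-0.3, -0.3, -1.7]
ee_pos: [0.4574, 0.3634, 0.1238]
ft_force: [-2.5, -0.8, 3.6]
```

```bash
python3 -m jog '[[0,0,0,0,0,0],[0,0,0,0,0,0],[0,0,0,0,0,0],[0,0,0,0,0,0]]' 0.4|grep ft; python3 -m jog '[[0,0,-10,0,0,0],[0,0,-25,0,0,0],[0,0,-40,0,0,0],[0,0,-45,0,0,0],[0,0,-28,0,0,0],[0,0,0,0,0,0],[0,0,0,0,0,0],[0,0,0,0,0,0]]' 0|grep ft
python3 - <<'E'
from h import *
s=arm.capture("scene");t=arm.capture("top");cv2.imwrite("pics/t13.png",t);cv2.imwrite("pics/s13.png",s)
r=lambda a:cv2.resize(a,(400,300),interpolation=cv2.INTER_CUBIC)
cv2.imwrite("pics/c13.png",np.vstack([np.hstack([r(t[190:340,270:470]),r(s[160:280,380:540])]),np.hstack([r(s[200:350,120:320]),r(s[200:320,240:400])])]))
print(px("top",(.470,-.003,.170)))
for b in((300,240,370,300),):print(handle("top",t,b,.170))
E
```

```text
ft_force: [0.0, 0.1, 0.1]
ft_force: [-0.1, 0.1, -0.5]
(np.float64(327.4060379022111), np.float64(263.2464968522447))
(136, array([0.4866, 0.0168], dtype=float32), np.float32(-92.6), ((486.21435546875, 18.10569953918457), (78.16095733642578, 9.888782501220703), 87.68297576904297))
```

View pics/c13.png

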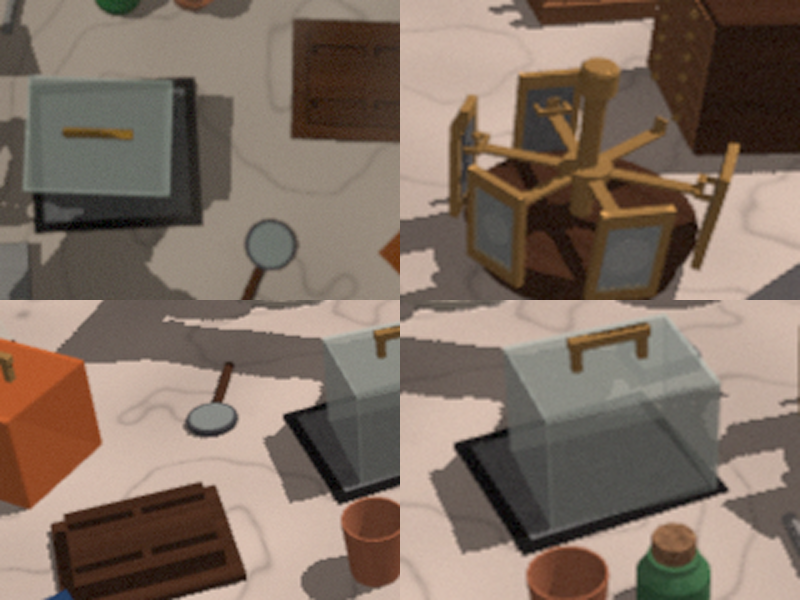

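All five frames hang and the stand is empty. The cover was knocked about 2 cm on the pad and its handle is now at roughly (0.486,0.018). Re-measuring with a wider box and a lower threshold.

```bash
cat > m.py <<'E'
from h import *
t=cv2.imread("pics/t13.png"); import h
for S in(80,95,110):
    h.brass.__defaults__=(S,); print(S,handle("top",t,(290,245,350,270),.170))
t=cv2.imread("pics/top0.png")
for S in(80,110):
    h.brass.__defaults__=(S,); print("home",S,handle("top",t,(440,205,500,240),.178))
E
python3 m.py; python3 go.py 0.487 0.019 0.26 177.4
```

```text
80 (172, array([0.4864, 0.0172], dtype=float32), np.float32(-91.5), ((486.5897521972656, 18.093673706054688), (82.57706451416016, 11.689620971679688), 88.34707641601562))
95 (156, array([0.4865, 0.0171], dtype=float32), np.float32(-92.2), ((486.39569091796875, 17.014989852905273), (80.23616790771484, 11.257467269897461), 88.4286880493164))
110 (136, array([0.4866, 0.0168], dtype=float32), np.float32(-92.6), ((486.21435546875, 18.10569953918457), (78.16095733642578, 9.888782501220703), 87.68297576904297))
home 80 (210, array([ 0.572 , -0.3344], dtype=float32), np.float32(-90.9), ((571.3351440429688, -334.11065673828125), (86.98572540283203, 15.328351974487305), 88.552978515625))
home 110 (177, array([ 0.5717, -0.334 ], dtype=float32), np.float32(-91.1), ((572.1236572265625, -335.296142578125), (84.65531921386719, 12.216361045837402), 88.5523681640625))
pos [0.457  0.3629 0.2701] yaw 166.28 joints [ 54.  18.  17.  -0. -89. -68.] tilt [-0.0011 -0.0014] t 58.375
turn z -11.12 shift [342.2 -45.6  10.1] op 0.999 gf 0.0 F [ 0.4 -0.6  0.4]
```

```bash
python3 -m jog '[[0,0,0,0,0,-6],[0,0,0,0,0,-6],[25,-3,0,0,0,0],[55,-4,0,0,0,0],[60,-4,0,0,0,0],[60,-4,0,0,0,0],[55,-4,0,0,0,0],[45,-3,0,0,0,0]]'|grep ee; python3 -m jog '[[30,-2,0,0,0,0],[0,0,0,0,0,0],[0,0,0,0,0,0],[0,0,0,0,0,0]]'|grep ee;  python3 go.py 0.4865 0.016 0.1465 178.2
```

```text
ee_pos: [0.4698, 0.0605, 0.2709]
ee_pos: [0.4713, 0.0333, 0.2708]
pos [0.4713 0.0333 0.2708] yaw 178.34 joints [ 23.   5.   0.  -0. -85. -25.] tilt [-0.0004 -0.0001] t 59.875
turn z 0.14 shift [ 16.8 -15.8 124.3] op 1.003 gf 0.0 F [-0.   0.8  0.4]
```

```bash
python3 -m jog '[[16.8,-15.8,0,0,0,0.1],[0,0,30,0,0,0],[0,0,40,0,0,0],[0,0,30,0,0,0],[0,0,15,0,0,0],[0,0,8,0,0,0],[0,0,0,0,0,0],[0,0,0,0,0,0]]'|grep -E "ee|ft";  python3 go.py 0.4865 0.016 0.1465 178.2; python3 -m jog '[[0,0,0,0,0,0],[0,0,0,0,0,0],[0,0,0,0,0,0],[0,0,0,0,0,0],[0,0,0,0,0,0],[0,0,0,0,0,0]]' 1|grep -E "ee|ft|ope|gra"
```

```text
ee_pos: [0.4871, 0.0156, 0.1488]
ft_force: [0.5, -0.3, -0.3]
pos [0.4871 0.0156 0.1488] yaw 178.2 joints [ 20.  10. -12.   0. -68. -22.] tilt [0.0015 0.0002] t 60.875
turn z 0.0 shift [-0.4  0.7  2.3] op 1.002 gf 0.0 F [ 0.5 -0.3 -0.3]
ee_pos: [0.4868, 0.0153, 0.1481]
ft_force: [1.4, -0.5, -0.5]
opening: 0.128
grasp_force: 61.3
```

```bash
python3 -m jog '[[0,0,-10,0,0,0],[0,0,-20,0,0,0],[0,0,-25,0,0,0],[0,0,-25,0,0,0],[0,0,-25,0,0,0],[0,0,-20,0,0,0],[0,0,-10,0,0,0],[0,0,0,0,0,0]]'|grep -E "ee|ft"; python3 go.py 0.572 -0.3372 0.156 178.7
```

```text
ee_pos: [0.4865, 0.0155, 0.283]
ft_force: [1.0, 0.6, -4.2]
pos [0.4865 0.0155 0.283 ] yaw 178.18 joints [ 20.   7.   4.  -0. -87. -22.] tilt [0.     0.0005] t 62.625
turn z -0.52 shift [350.6 -93.5 127. ] op 0.13 gf 60.8 F [ 1.   0.6 -4.2]
```

```bash
python3 -m jog '[[20,-5.3,0,0,0,-0.5],[50,-13.3,0,0,0,0],[55,-14.7,0,0,0,0],[55,-14.7,0,0,0,0],[55,-14.7,0,0,0,0],[50,-13.3,0,0,0,0],[40,-10.7,0,0,0,0],[26,-6.8,0,0,0,0]]'|grep ee; python3 -m jog '[[0,0,25,0,0,0],[0,0,30,0,0,0],[0,0,15,0,0,0],[0,0,5,0,0,0],[0,0,0,0,0,0],[0,0,0,0,0,0],[0,0,0,0,0,0]]'|grep -E "ee|ft"; python3 go.py 0.572 -0.3372 0.156 178.7
python3 - <<'E'
from h import *
s=arm.capture("scene");t=arm.capture("top");cv2.imwrite("pics/s14.png",s)
cv2.imwrite("pics/c14.png",np.clip(cv2.resize(s[240:360,120:280],(800,600),interpolation=cv2.INTER_CUBIC)*1.3,0,255).astype(np.uint8))
E
```

```text
ee_pos: [0.5714, -0.3395, 0.2803]
ee_pos: [0.5721, -0.3379, 0.2089]
ft_force: [-0.5, -0.2, -4.6]
pos [ 0.5721 -0.3379  0.2089] yaw 178.68 joints [-17.  28.  23.   0. -85.  16.] tilt [ 0.0015 -0.0006] t 64.5
turn z -0.02 shift [-0.7  0.1 52.9] op 0.127 gf 60.8 F [-0.5 -0.2 -4.6]
```

View pics/c14.png

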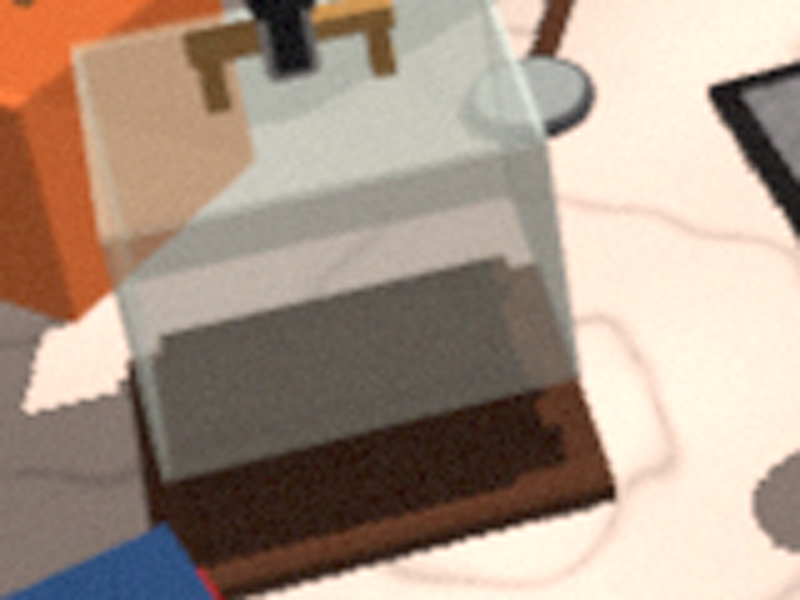

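The cover is above the stand and looks centred. Lowering with force checks.

```bash
python3 -m jog '[[-0.5,0,8,0,0,0],[0,0,10,0,0,0],[0,0,8,0,0,0],[0,0,4,0,0,0],[0,0,0,0,0,0]]'|grep -E "ee|ft";python3 -m jog '[[0,0,2,0,0,0],[0,0,2,0,0,0],[0,0,0,0,0,0]]'|grep -E "ee|ft"
```

```text
ee_pos: [0.5716, -0.3373, 0.1775]
ft_force: [-0.5, 0.9, -3.8]
ee_pos: [0.5717, -0.3372, 0.1739]
ft_force: [-0.1, -0.8, -5.1]
```

```bash
python3 -m jog '[[0,0,4,0,0,0],[0,0,4,0,0,0],[0,0,0,0,0,0]]'|grep -E "ee|ft";python3 -m jog '[[0,0,4,0,0,0],[0,0,3,0,0,0],[0,0,2,0,0,0],[0,0,0,0,0,0]]'|grep -E "ee|ft";python3 -m jog '[[0,0,1,0,0,0],[0,0,0,0,0,0]]'|grep -E "ee|ft"
```

```text
ee_pos: [0.5715, -0.3371, 0.1653]
ft_force: [-0.1, -0.3, -4.5]
ee_pos: [0.5717, -0.3372, 0.1567]
ft_force: [0.1, 0.3, -4.6]
ee_pos: [0.5719, -0.3374, 0.1562]
ft_force: [0.5, 0.3, -3.9]
```

```bash
python3 -m jog '[[0,0,1,0,0,0],[0,0,0,0,0,0]]'|grep -E "ee|ft";python3 -m jog '[[0,0,0.8,0,0,0],[0,0,0,0,0,0]]'|grep -E "ee|ft"
```

```text
ee_pos: [0.5722, -0.3374, 0.1561]
ft_force: [0.8, 2.8, 1.9]
ee_pos: [0.5722, -0.3374, 0.1561]
ft_force: [-1.4, 3.4, 6.1]
```

The cover is seated at the expected height. Release, rise, and a last check by measurement.

```bash
python3 -m jog '[[0,0,0,0,0,0],[0,0,0,0,0,0],[0,0,0,0,0,0],[0,0,0,0,0,0]]' 0|grep ft; python3 -m jog '[[0,0,-15,0,0,0],[0,0,-30,0,0,0],[0,0,-40,0,0,0],[0,0,-30,0,0,0],[0,50,0,0,0,0],[0,60,0,0,0,0],[0,60,0,0,0,0],[0,60,0,0,0,0]]'|grep -E "ee|ft"; python3 -m jog '[[0,0,0,0,0,0],[0,0,0,0,0,0],[0,0,0,0,0,0],[0,0,0,0,0,0]]'|grep -E "ee|ft"
python3 - <<'E'
from h import *
import h
s=arm.capture("scene");t=arm.capture("top");cv2.imwrite("pics/t15.png",t);cv2.imwrite("pics/s15.png",s)
for S in(80,110):
    h.brass.__defaults__=(S,); print(handle("top",t,(440,205,500,240),.178)); 
    p=brass(s,(150,250,215,285)); q=brass(cv2.imread("pics/scene0.png"),(150,250,215,285)); print(p.mean(0),p.min(0),p.max(0),q.mean(0),q.min(0),q.max(0))
a,b=cv2.imread("pics/s13.png")[160:300,380:545],s[160:300,380:545]
print("carousel diff",cv2.absdiff(a,b).mean(),cv2.absdiff(s[380:440,330:470],cv2.imread("pics/s13.png")[380:440,330:470]).mean())
E
```

```text
ft_force: [-0.1, -0.5, -0.6]
ee_pos: [0.34, -0.332, 0.2706]
ft_force: [0.2, 0.0, 0.8]
ee_pos: [0.3426, -0.332, 0.2689]
ft_force: [-0.5, -0.8, 0.3]
(214, array([ 0.5704, -0.3313], dtype=float32), np.float32(-90.8), ((570.4725341796875, -331.73974609375), (86.98579406738281, 13.919549942016602), 88.48172760009766))
[171.51833 269.97833] [150. 259.] [202. 284.] [171.3138 270.3638] [150. 260.] [201. 284.]
(173, array([ 0.5705, -0.3301], dtype=float32), np.float32(-90.9), ((571.0120849609375, -330.54132080078125), (11.879873275756836, 84.82420349121094), 0.5481088161468506))
[181.47284 267.46646] [162. 259.] [202. 281.] [179.88474 268.23364] [160. 260.] [200. 282.]
carousel diff 3.292698412698413 2.763809523809524
```

The handle is within 4 mm of its starting place, level and at home height, and the carousel is unchanged. Handing in.

```bash
python3 -c "
from bench import arm
print(arm.finish_job())"
```

```text
the job is handed in; nothing more can be done
None
```

The job is handed in: all three frames from the stand hang on their own hooks, each hung at the front, and the cover is back on the empty stand at home height. The cover was knocked about 2 cm while on the pad and was picked up from there. The hand-in returned no verdict.

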